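Put the chromatography columns away in their fitted trays

TASK

Put each of the four steel columns away in the open off-white tray made for its length and thickness, lying flat on the tray's floor along its length, all four let go and at rest. Set them down, do not drop them, and leave the amber vial and the beaker standing where they are.

Things in the scene. Friction and masses are not known exactly. Their poses are not given: they have to be found in the camera images.
- column_long: The long thin steel column, loose, 130 g or so, lying on the bench. 150 mm long over the 5 mm end plugs; round tube 10 mm thick (white label round its middle) between hexagonal end fittings 18 mm across flats and 18 mm long; it lies on their flats and does not roll. Origin on the axis at mid length, 9 mm above the bench; y along the column, z up. Grip across the tube at its middle.
- column_mid: The middle-length thin steel column, loose, 100 g or so, lying on the bench. 104 mm long over the 5 mm end plugs; round tube 10 mm thick (white label round its middle) between hexagonal end fittings 18 mm across flats and 18 mm long; it lies on their flats and does not roll. Origin on the axis at mid length, 9 mm above the bench; y along the column, z up. Grip across the tube at its middle.
- column_short: The short thin steel column, loose, 60 g or so, lying on the bench. 64 mm long over the 5 mm end plugs; round tube 10 mm thick (white label round its middle) between hexagonal end fittings 18 mm across flats and 11 mm long; it lies on their flats and does not roll. Origin on the axis at mid length, 9 mm above the bench; y along the column, z up. Grip across the tube at its middle.
- column_fat: The fat steel column, loose, 450 g or so, lying on the bench. 110 mm long over the 5 mm end plugs; round tube 30 mm thick (white label round its middle) between hexagonal end fittings 38 mm across flats and 22 mm long; it lies on their flats and does not roll. Origin on the axis at mid length, 19 mm above the bench; y along the column, z up. Grip across the tube at its middle.
- tray_long: Off-white open tray of the long thin column, fixed. Inside 170 x 34 mm (10 mm spare at each end, 8 mm each side), outside 176 x 40 mm; floor 3 mm thick; walls 3 mm thick, tops 12 mm above the bench. Both long walls have a 56 mm gap at the middle for fingers. Origin mid underside, on the bench; y along the tray, z up. Either end first; column axis at rest 12 mm above the bench.
- tray_mid: Off-white open tray of the middle-length thin column, fixed. Inside 124 x 34 mm (10 mm spare at each end, 8 mm each side), outside 130 x 40 mm; floor 3 mm thick; walls 3 mm thick, tops 12 mm above the bench. Both long walls have a 56 mm gap at the middle for fingers. Origin mid underside, on the bench; y along the tray, z up. Either end first; column axis at rest 12 mm above the bench.
- tray_short: Off-white open tray of the short thin column, fixed. Inside 84 x 34 mm (10 mm spare at each end, 8 mm each side), outside 90 x 40 mm; floor 3 mm thick; walls 3 mm thick, tops 12 mm above the bench. Both long walls have a 56 mm gap at the middle for fingers. Origin mid underside, on the bench; y along the tray, z up. Either end first; column axis at rest 12 mm above the bench.
- tray_fat: Off-white open tray of the fat column, fixed. Inside 130 x 54 mm (10 mm spare at each end, 8 mm each side), outside 136 x 60 mm; floor 3 mm thick; walls 3 mm thick, tops 22 mm above the bench. Both long walls have a 56 mm gap at the middle for fingers. Origin mid underside, on the bench; y along the tray, z up. Either end first; column axis at rest 22 mm above the bench.
- amber_vial: Bystander: capped amber glass sample vial, 28 mm in diameter, 72 mm tall, about 60 g, standing loose among the columns and trays. Origin at the middle of its underside, z up.
- beaker: Bystander: small clear glass beaker, 35 mm in diameter, 50 mm tall, about 50 g, standing loose among the columns and trays. Origin at the middle of its underside, z up.
Mind the look-alikes: they are no part of the job. Leave any turquoise or yellow look-alike of the column_short alone.

How it is judged:
By the outcome, as a careful person would: the job done as asked, in the order asked, and still so for the second after the job is handed in, with the robot touching nothing.
It also fails if it takes over 112 s, if anything falls off the work surface, if the arm or the gripper's body presses on something with over 40 N, if the wrist force passes 120 N, or if a joint passes its speed limit or range.

ROBOT

A 6-joint arm with a two-finger parallel gripper is mounted at the origin on the work surface. World frame = base frame: x ahead of the robot, y to its left, z up, the work surface at z = 0. Lengths are in m, angles in rad, forces in N, time in s.
With the tool pointing down it reaches from about 0.275 to 0.75 m from the base axis. Payload 10.2 kg.
Tool frame: the origin (TCP) lies on the centre line of the jaws, within the pads' length; the fingertips stand 14 mm ahead of it and the grasp point (between the pads) lies 5 mm behind it (manip.tip_extent is the distance from the TCP to the fingertips, in m); z points along the fingers, y is the line along which they close (so a half turn about z gives the same grasp; the last joint's range is limited). The gripper opens to 85 mm and grips with 20 to 120 N. Pads are 22 mm wide; open, the fingers measure 114 mm over their backs; the gripper's body (76 mm by 85 mm) begins 54 mm behind the grasp point. The pads swing forward as they close: fully open they stand 13 mm farther back than shut.
Start: joints at [1.113, 0.313, 1.498, -0, 1.331, -0.223], TCP at [0.122, 0.511, 0.245] pointing down, gripper open.
Joint ranges: [-2.94, 2.94], [-0.97, 2.17], [0.19, 2.56], [-1.23, 4.37], [0.02, 3.11], [-2.88, 2.88]. Speed limits (rad/s): [2.39, 2.39, 3.01, 3.14, 3.14, 3.14].

INTERFACE

Orientations are given as a 3x3 rotation matrix whose columns are the frame's x, y, z axes.
In Python, from rig import manip, read_camera, regions_of, tip_of gives the robot as it stands. The module is installed in compiled form; this text tells all that it offers.
- The arm moves only by the tool play_rows, never from a script. Its argument "targets" is one flat list of numbers, 4 for each row, row after row: the shift along the tool's x, y, z in units of 25 mm (1.0 is 25 mm), then the turn about the tool's z in units of 6 degrees (1.0 is 6 degrees). In form: [dx, dy, dz, yaw, dx, dy, dz, yaw, ...]. A call has exactly 5 rows; each row shifts and turns the commanded pose from where the row before left it, along the tool's axes as they then stand; what a row does not reach is not made up. A row lasts 1/8 s, in which the tool goes at most 62.5 mm and 10.7 degrees, less where a joint would pass 70% of its speed; a pose out of reach is approached as far as the arm can. A call is refused whole if a number of a shift passes 1 or a number of a turn 1, either way. A call with a gripper value outside its range is refused whole. "grip" is the finger opening in mm, from 0 to 85.4, set as the call begins (left out, the last holds). The fingers move at their own pace and stop on an object; "squeeze" is the grip in N (left out, the last holds). Time passes only in rows, so rows that do not move let the fingers close, or fill a call up. It gives the time, the measured TCP pose, the force, the opening and the grip force at its end, in the units of the state.
- manip.state(): the state, without advancing time (a new reading comes with each control period).
- read_camera(name): name is "scene" or "side" or "wrist"; returns a dict with "image" (480x640x3 uint8, red, green, blue), "mtx" (3x3 intrinsics, pixels), "pose" (4x4, takes a point from camera to world coordinates). Camera axes: x right, y up, looking along -z (the intrinsics and any distortion apply to the point x, -y, -z); pixel columns grow to the right and rows downward; lengths in m; the calibration is good to about 2 mm. A picture is of the moment at which its call begins. There is no depth.
- manip.job_done(): hands the job in; it is judged then, once.
Trained networks look in a picture, given as the dict that the camera call returned (one of the last four; its "shot" number tells which), for a name from the list of things; names that differ only in an ending like _2 or _b are one class to them, and where a whole thing is asked for, a point or a joint stands for the part that bears it (a point fixed in the world has none). Each returns a list of dicts, best first, with "p" (0 to 1); they miss things now and then, are a little off and sometimes report something else, mostly with a low value. They report only what shows in the picture. A call takes as long as a camera call. They do not tell look-alikes from the thing itself.
- regions_of(picture, target): "mask" (480x640 bool, what is visible of it) and "box" ([left, top, right, bottom] in pixels, round what is visible of it).
- tip_of(picture, target): "location" ([column, row] in pixels: a listed point, or the origin of a listed thing).
The state is a dict: "t": time; "joint_pos": joint angles; "qvel": joint speeds; "joint_torque": joint torques, N m; "eef_pos": TCP position; "ee_rot": TCP orientation; "wrist_force": force on the tool from outside, world axes, zero at the start; "wrist_torque": the same for the moment, N m; "opening": opening from 0.0 (shut) to 1.0 (fully open); "grip_force": force on a finger pad.
Only numpy, scipy, OpenCV 4.12 (cv2) and the standard library are available. Lean on these libraries where they do the work, as an engineer would, in place of code of your own. Each camera call takes 0.05 s, during which the arm holds its last target. There are 200 camera calls.

## Working session

There is one attempt and no reset: what is moved stays moved. The work goes in short steps, Python scripts to look and compute and a tool call to move; the robot and the scene stay as the last step left them, time stands still between calls to the robot, and variables do not carry over. Pictures are saved under pics/ and viewed, at most 14 in all, crops included, and the job is handed in when it is done.

Besides the shell and the picture viewer there is one more tool, called after "Request:" by a JSON object that holds its "name" and its "arguments". play_rows: Moves the arm, as the interface text tells. Its arguments: {"type":"object","properties":{"targets":{"type":"array","items":{"type":"number"}},"grip":{"type":"number"},"squeeze":{"type":"number"}},"required":["targets"]}

```bash
mkdir -p pics; cat > h.py <<'E'
import numpy as np, cv2
from rig import manip, read_camera, regions_of, tip_of
N=["column_long","column_mid","column_short","column_fat","tray_long","tray_mid","tray_short","tray_fat","amber_vial","beaker"]
def save(p,name): cv2.imwrite(f"pics/{name}.png",p["image"][:,:,::-1])
def ray(p,uv):
    d=np.linalg.inv(p["mtx"])@np.array([uv[0],uv[1],1.0]); d=np.array([d[0],-d[1],-d[2]])
    T=np.array(p["pose"]); return T[:3,3], T[:3,:3]@d
def on(p,uv,z):
    o,d=ray(p,uv); return o+d*(z-o[2])/d[2]
def tri(obs):
    A=np.zeros((3,3));b=np.zeros(3)
    for p,uv in obs:
        o,d=ray(p,uv); d=d/np.linalg.norm(d); M=np.eye(3)-np.outer(d,d); A+=M;b+=M@o
    return np.linalg.solve(A,b)
def proj(p,X):
    T=np.array(p["pose"]); c=T[:3,:3].T@(np.array(X)-T[:3,3]); v=p["mtx"]@np.array([c[0],-c[1],-c[2]]); return v[:2]/v[2]
E
python3 - <<'E'
from h import *
np.set_printoptions(precision=3,suppress=True)
P={c:read_camera(c) for c in("scene","side","wrist")}
for c in P:
    save(P[c],c+"0"); print(c,P[c]["pose"][:3,3], -P[c]["pose"][:3,2])
H=dict(zip(N,[.009,.009,.009,.019,0,0,0,0,0,0]))
for n in N:
    for c in P:
        for r in tip_of(P[c],n)[:4]:
            if r["p"]>.2: print(n,c,round(r["p"],2),np.round(r["location"],1),on(P[c],r["location"],H[n])[:2])
s=manip.state();print(s["t"],s["eef_pos"],s["ee_rot"],s["opening"])
E
```

```text
scene [ 1.203 -0.355  0.73 ] [-0.702  0.277 -0.656]
side [ 0.23  -0.995  0.688] [ 0.202  0.809 -0.553]
wrist [0.058 0.526 0.374] [ 0.25  -0.062 -0.966]
column_long scene 0.89 [418.6 269.6] [0.612 0.105]
column_long side 0.67 [353.2 208. ] [0.61  0.119]
column_mid scene 0.51 [500.8 244.7] [0.613 0.332]
column_mid side 0.56 [345.4 341.8] [ 0.454 -0.346]
column_mid side 0.45 [338.9 171.9] [0.63  0.331]
column_short scene 0.71 [242.8 249.8] [ 0.394 -0.248]
column_short scene 0.65 [167.6 246.3] [ 0.312 -0.414]
column_short scene 0.6 [207.5 273.2] [ 0.44  -0.341]
column_short scene 0.46 [154.4 288.6] [ 0.443 -0.458]
column_short side 0.7 [358.4 388.2] [ 0.446 -0.453]
column_short side 0.69 [342.1 341.2] [ 0.449 -0.343]
column_short side 0.54 [310. 311.] [ 0.41 -0.25]
column_short side 0.34 [353.3 208.5] [0.609 0.116]
column_fat scene 0.65 [300.7 240.6] [ 0.426 -0.112]
column_fat side 0.81 [303.7 263.4] [ 0.428 -0.107]
tray_long scene 0.81 [459.6 203.1] [0.424 0.347]
tray_long side 0.61 [270.  181.4] [0.423 0.327]
tray_mid scene 0.54 [207.4 275.5] [ 0.438 -0.343]
tray_mid scene 0.26 [500.8 247.6] [0.614 0.333]
tray_mid side 0.89 [421.9 330.8] [ 0.608 -0.34 ]
tray_short scene 0.73 [325.5 301.3] [ 0.612 -0.123]
tray_short side 0.59 [377.8 261.6] [ 0.599 -0.109]
tray_fat scene 0.61 [389.4 226.2] [0.439 0.123]
tray_fat side 0.96 [288.3 215.2] [0.439 0.131]
amber_vial scene 0.84 [438.1 239.4] [0.531 0.21 ]
amber_vial side 0.47 [312.  195.5] [0.523 0.222]
beaker scene 0.68 [276.1 286.9] [ 0.531 -0.208]
beaker side 0.81 [361.1 292. ] [ 0.53  -0.205]
1.65 [0.122 0.511 0.245] [[-0.973  0.233 -0.   ]
 [ 0.233  0.973 -0.   ]
 [ 0.    -0.    -1.   ]] 0.9984751973180639
```

View pics/scene0.png

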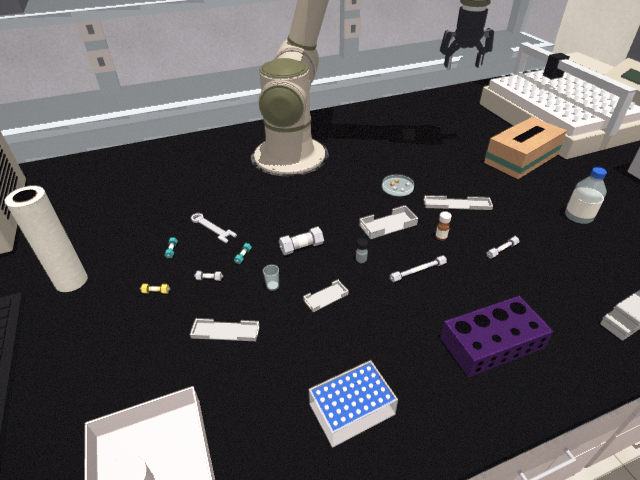

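View pics/side0.png

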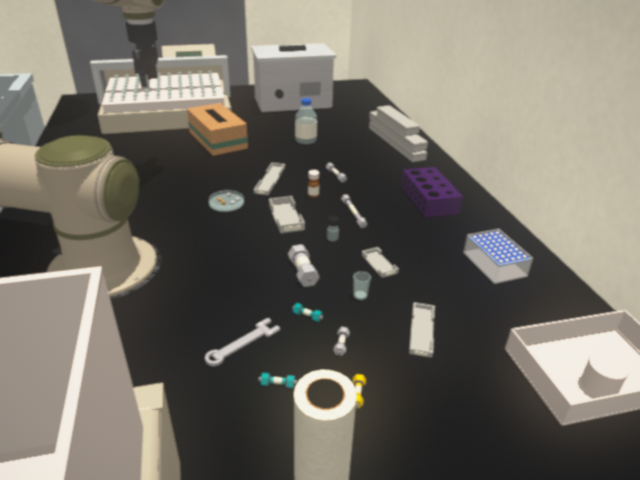

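The scene picture shows four steel columns: long (418,269), mid (503,247), short (208,275) and fat (301,240). The short one could be confused with the turquoise look-alikes at (171,247) and (243,253) and the yellow one at (155,289), so I choose the steel one at (208,275). The trays are at (225,330), (458,203), (389,222) and (326,295). The beaker is at (271,277), the amber vial at (443,226), and there is also a dark vial at (362,250).

```bash
cat >> h.py <<'E'
def rect(p,mask,z):
    m=mask.astype(np.uint8); n,l,st,_=cv2.connectedComponentsWithStats(m); m=(l==1+np.argmax(st[1:,4])).astype(np.uint8)
    c,_=cv2.findContours(m,cv2.RETR_EXTERNAL,cv2.CHAIN_APPROX_NONE); c=max(c,key=cv2.contourArea)[:,0]
    w=np.array([on(p,u,z)[:2] for u in c],np.float32)*1000
    (cx,cy),(a,b),t=cv2.minAreaRect(w)
    if a<b: a,b,t=b,a,t+90
    t=(t+90)%180-90
    return np.round([cx,cy,a,b,t],1)
E
python3 - <<'E'
from h import *
np.set_printoptions(precision=3,suppress=True)
S,D=read_camera("scene"),read_camera("side")
H=dict(zip(N,[.009,.009,.009,.019,.012,.012,.012,.022,.03,.03]))
for n in N:
    for k,p in(("sc",S),("si",D)):
        for r in regions_of(p,n)[:4]:
            if r["p"]>.25: print(n,k,round(r["p"],2),np.int32(r["box"]),rect(p,r["mask"],H[n]))
for n,a,b in [("long",(418.6,269.6),(353.2,208)),("mid",(500.8,244.7),(338.9,171.9)),("short",(207.5,273.2),(342.1,341.2)),("fat",(300.7,240.6),(303.7,263.4)),("tl",(459.6,203.1),(270,181.4)),("tf",(389.4,226.2),(288.3,215.2)),("ts",(325.5,301.3),(377.8,261.6)),("vial",(438.1,239.4),(312,195.5)),("beaker",(276.1,286.9),(361.1,292)),("dark",(361,258),(332,238))]:
    print(n,tri([(S,a),(D,b)]))
cv2.imwrite("pics/crop.png",cv2.resize(S["image"][230:345,140:350,::-1],None,fx=3.6,fy=3.6,interpolation=cv2.INTER_CUBIC))
E
```

```text
column_long sc 0.68 [389 255 448 281] [609.6 108.7 151.1  27.5 -86.1]
column_long si 0.77 [343 195 368 227] [608.4 107.7 166.9  24.4 -88.1]
column_mid sc 0.56 [484 236 520 259] [621.5 330.5 112.6  21.5 -77.1]
column_mid si 0.51 [327 160 343 178] [618.7 336.  118.5  29.5 -78.7]
column_short sc 0.65 [302 282 349 312] [ 602.9 -117.8   94.    47.3  -78.8]
column_short sc 0.63 [235 242 253 265] [ 405.3 -251.6   67.3   19.3  -40. ]
column_short sc 0.57 [140 284 170 294] [ 443.9 -458.5   67.3   29.    60.6]
column_short sc 0.56 [161 236 179 256] [ 318.7 -407.    69.2   20.6  -19.2]
column_short si 0.82 [258 371 295 387] [ 317.8 -407.3   63.    24.3  -20.9]
column_short si 0.56 [351 374 365 403] [ 445.4 -456.9   65.2   20.2   72.1]
column_short si 0.54 [335 327 353 355] [ 448.5 -341.1   69.    20.5   65.2]
column_short si 0.49 [293 300 322 320] [ 403.  -251.3   64.7   25.   -42. ]
column_fat sc 0.88 [280 230 322 257] [ 426.8 -111.2  112.7   64.2   89.8]
column_fat si 0.79 [287 244 318 285] [ 426.6 -107.7  152.4   44.8  -87.7]
tray_long sc 0.65 [264 263 280 289] [ 508.3 -211.7   81.9   40.6  
[... 483 characters left out ...]
2.   102.9   47.3  -77.8]
tray_fat sc 0.67 [361 210 419 236] [443.5 116.  148.9  82.5 -87.6]
tray_fat si 0.69 [270 195 304 231] [429.7 108.9 174.4  68.8 -87.4]
amber_vial sc 0.66 [435 212 453 240] [517.5 228.7 118.3  29.  -41.1]
amber_vial si 0.55 [308 170 319 197] [530.7 237.9 160.4  25.7  77.3]
beaker sc 0.73 [264 266 278 288] [ 527.1 -215.8   76.3   30.8  -16. ]
beaker si 0.56 [355 268 369 299] [ 525.6 -216.5   93.    31.6   70.1]
long [0.609 0.109 0.011]
mid [0.624 0.319 0.019]
short [ 0.447 -0.343  0.013]
fat [ 0.427 -0.112  0.022]
tl [ 0.424  0.346 -0.005]
tf [0.439 0.124 0.002]
ts [ 0.602 -0.116 -0.003]
vial [ 0.524  0.217 -0.002]
beaker [ 0.53  -0.207  0.   ]
dark [0.521 0.004 0.002]
```

View pics/crop.png

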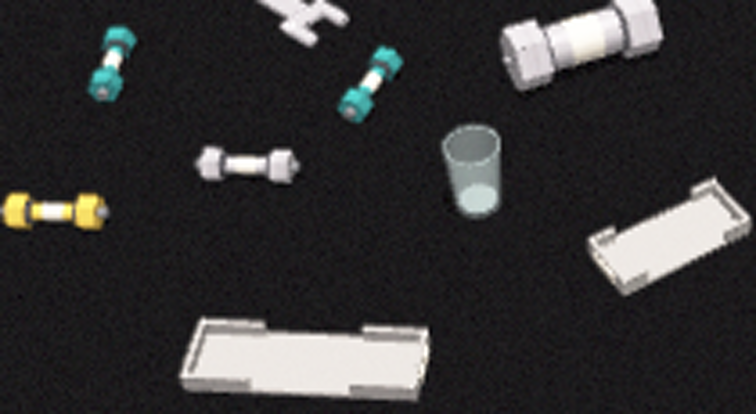

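The crop confirms the steel short column at scene pixel (208,275). The turquoise and yellow pieces look clearly different. I'll survey the trays and columns with the wrist camera on the way, then start from the far end.

```bash
cat >> h.py <<'E'
def plan(wps,start=None,step=.0245):
    """wps: (x,y,z,yang deg) ; prints calls of 5 rows; shift taken before the turn"""
    if start is None:
        s=manip.state(); R=np.array(s["ee_rot"]); start=(*s["eef_pos"],np.degrees(np.arctan2(R[1,1],R[0,1])))
    c=np.array(start,float); print("from",np.round(c,4)); rows=[]
    for w in wps:
        w=np.array(w,float); d=w-c; d[3]=(d[3]+90)%180-90; w[3]=c[3]+d[3]
        n=int(np.ceil(max(np.linalg.norm(d[:3])/step,abs(d[3])/5.9,1)))
        n=-(-n//5)*5
        c0=c.copy()
        for k in range(n):
            t=c0+(w-c0)*(k+1)/n; e=t-c; a=np.radians(c[3])
            y=np.array([np.cos(a),np.sin(a)]); x=np.array([-y[1],y[0]])
            r=np.round([x@e[:2]/.025,y@e[:2]/.025,-e[2]/.025,-e[3]/6],2); rows.append(r)
            c[:2]+=.025*(r[0]*x+r[1]*y); c[2]-=.025*r[2]; c[3]-=6*r[3]
    for i in range(0,len(rows),5): print(", ".join(f"{v:g}" for r in rows[i:i+5] for v in r+0.))
    print("to",np.round(c,4))
E
python3 - <<'E'
from h import *
print(read_camera("wrist")["mtx"])
plan([(.40,.36,.245,40),(.44,.14,.245,0)])
E
```

```text
[[367.12906376   0.         317.15183922]
 [  0.         367.12906376 242.95923962]
 [  0.           0.           1.        ]]
from [ 0.1222  0.5106  0.2453 76.546 ]
-0.81, -0.22, 0, 0.41, -0.83, -0.18, 0, 0.4, -0.83, -0.15, 0, 0.41, -0.83, -0.11, 0, 0.4, -0.84, -0.08, 0, 0.41
-0.84, -0.04, 0, 0.41, -0.85, -0.01, 0, 0.4, -0.84, 0.03, 0.01, 0.41, -0.84, 0.07, 0, 0.4, -0.83, 0.1, 0, 0.41
-0.84, 0.14, 0, 0.41, -0.82, 0.17, 0, 0.4, -0.82, 0.21, 0, 0.41, -0.8, 0.24, 0, 0.4, -0.8, 0.27, 0, 0.41
-0.78, -0.44, 0, 0.67, -0.8, -0.39, 0, 0.66, -0.83, -0.33, 0, 0.67, -0.86, -0.27, 0, 0.67, -0.87, -0.21, 0, 0.66
-0.88, -0.15, 0, 0.67, -0.89, -0.09, 0, 0.67, -0.89, -0.03, 0, 0.66, -0.9, 0.04, 0, 0.67, -0.88, 0.1, 0, 0.67
to [ 0.4401  0.1401  0.245  -0.014 ]
```

Request:
{"name": "play_rows", "arguments": {"targets": [-0.81,-0.22,0,0.41,-0.83,-0.18,0,0.4,-0.83,-0.15,0,0.41,-0.83,-0.11,0,0.4,-0.84,-0.08,0,0.41]}}

```text
t: 3.42
eef_pos: [0.2153, 0.4601, 0.2453]
ee_rot: [[-0.901, 0.434, 0.0], [0.434, 0.901, 0.0], [-0.0, 0.0, -1.0]]
wrist_force: [-0.1, -0.2, 0.1]
opening: 1.001
grip_force: 0.0
```

Request:
{"name": "play_rows", "arguments": {"targets": [-0.84,-0.04,0,0.41,-0.85,-0.01,0,0.4,-0.84,0.03,0.01,0.41,-0.84,0.07,0,0.4,-0.83,0.1,0,0.41]}}

```text
t: 4.05
eef_pos: [0.3079, 0.4099, 0.2451]
ee_rot: [[-0.789, 0.614, 0.0], [0.614, 0.789, 0.0], [-0.0, 0.0, -1.0]]
wrist_force: [-0.8, 0.2, 0.2]
opening: 0.995
grip_force: 0.0
```

Request:
{"name": "play_rows", "arguments": {"targets": [-0.84,0.14,0,0.41,-0.82,0.17,0,0.4,-0.82,0.21,0,0.41,-0.8,0.24,0,0.4,-0.8,0.27,0,0.41]}}

```text
t: 4.68
eef_pos: [0.401, 0.3594, 0.2451]
ee_rot: [[-0.641, 0.768, 0.0], [0.768, 0.641, 0.0], [0.0, 0.0, -1.0]]
wrist_force: [0.1, 0.6, 0.2]
opening: 0.999
grip_force: 0.0
```

```bash
cat >> h.py <<'E'
HH=dict(zip(N,[.009,.009,.009,.019,.012,.012,.012,.022,.03,.03]))
def look(names,tag):
    W=read_camera("wrist"); save(W,tag)
    for n in names:
        for r in regions_of(W,n)[:3]:
            if r["p"]>.2: print(n,round(r["p"],2),np.int32(r["box"]),rect(W,r["mask"],HH[n]))
        for r in tip_of(W,n)[:3]:
            if r["p"]>.3: print("   tip",round(r["p"],2),np.int32(r["location"]),np.round(on(W,r["location"],HH[n] if "col" in n else 0)[:2],4))
    return W
E
python3 - <<'E'
from h import *
np.set_printoptions(suppress=True)
look(["tray_long","column_mid","column_long","tray_fat","amber_vial"],"w1")
plan([(.52,.14,.245,0)])
E
```

```text
tray_long 0.74 [239 188 412 291] [423.1 339.9 177.9  42.6  64.5]
   tip 0.84 [322 242] [0.4257 0.3364]
column_mid 0.6 [424 370 446 392] [628.  295.   31.2  21.9 -76.9]
tray_fat 0.7 [190 323 261 414] [428.7 155.1  97.9  62.8 -87.8]
   tip 0.59 [321 366] [0.5207 0.2216]
   tip 0.58 [207 380] [0.4305 0.1217]
amber_vial 0.67 [310 358 341 406] [524.  222.6  58.6  27.5 -49.4]
   tip 0.55 [322 364] [0.52   0.2252]
from [ 0.3996  0.3602  0.2451 40.0401]
-0.66, -0.13, 0, 0.44, -0.66, -0.1, 0, 0.45, -0.66, -0.07, 0, 0.44, -0.67, -0.04, 0, 0.45, -0.67, -0.01, 0, 0.44
-0.67, 0.02, 0, 0.45, -0.67, 0.06, 0, 0.44, -0.66, 0.08, 0, 0.45, -0.66, 0.12, 0, 0.44, -0.65, 0.14, 0, 0.45
-0.65, 0.18, 0, 0.44, -0.63, 0.21, 0, 0.45, -0.63, 0.23, 0, 0.44, -0.62, 0.27, 0, 0.45, -0.6, 0.29, 0.01, 0.44
to [0.52   0.1399 0.2449 0.0201]
```

View pics/w1.png

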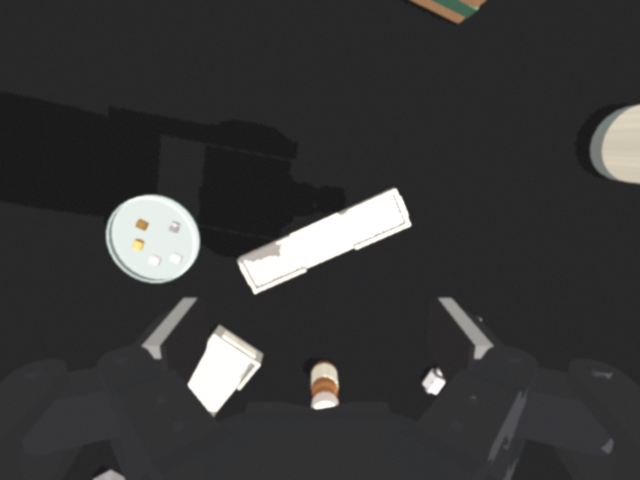

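The wrist view shows the long tray at (325,240), the amber vial at (324,385), the fat tray cut off at (225,370) and the end of the mid column at (433,380). The long tray measures 178 x 43 mm, which matches the 176 x 40 mm given.

Request:
{"name": "play_rows", "arguments": {"targets": [-0.66,-0.13,0,0.44,-0.66,-0.1,0,0.45,-0.66,-0.07,0,0.44,-0.67,-0.04,0,0.45,-0.67,-0.01,0,0.44]}}

```text
t: 5.85
eef_pos: [0.4406, 0.2854, 0.2451]
ee_rot: [[-0.446, 0.895, -0.0], [0.895, 0.446, -0.0], [-0.0, -0.0, -1.0]]
wrist_force: [-0.2, -0.7, 0.5]
opening: 1.0
grip_force: 0.0
```

Request:
{"name": "play_rows", "arguments": {"targets": [-0.67,0.02,0,0.45,-0.67,0.06,0,0.44,-0.66,0.08,0,0.45,-0.66,0.12,0,0.44,-0.65,0.14,0,0.45]}}

```text
t: 6.48
eef_pos: [0.4805, 0.2122, 0.245]
ee_rot: [[-0.227, 0.974, 0.0], [0.974, 0.227, -0.0], [-0.0, 0.0, -1.0]]
wrist_force: [-0.3, 0.4, -0.7]
opening: 0.994
grip_force: 0.0
```

Request:
{"name": "play_rows", "arguments": {"targets": [-0.65,0.18,0,0.44,-0.63,0.21,0,0.45,-0.63,0.23,0,0.44,-0.62,0.27,0,0.45,-0.6,0.29,0.01,0.44]}}

```text
t: 7.1
eef_pos: [0.5207, 0.1387, 0.2448]
ee_rot: [[0.003, 1.0, -0.0], [1.0, -0.003, 0.0], [0.0, -0.0, -1.0]]
wrist_force: [0.1, 0.4, 0.1]
opening: 1.001
grip_force: 0.0
```

```bash
python3 - <<'E'
from h import *
np.set_printoptions(suppress=True)
look(["column_mid","column_long","tray_fat","amber_vial"],"w2")
plan([(.52,-.10,.245,0)])
E
```

```text
column_mid 0.75 [429   3 452  56] [627.6 303.8  45.8  21.4 -84.9]
column_long 0.71 [392 168 415 311] [606.7 107.4 151.1  20.7 -87.2]
   tip 0.94 [402 243] [0.6077 0.105 ]
tray_fat 0.59 [188 153 265 297] [432.9 124.6 138.   63.7 -87.6]
   tip 0.56 [233 224] [0.4318 0.124 ]
amber_vial 0.79 [305 103 344 143] [526.4 223.   31.4  29.5  89.8]
   tip 0.64 [320 125] [0.5226 0.2223]
from [0.52   0.14   0.2449 0.0316]
-0.96, 0, 0, 0, -0.96, 0, 0, 0, -0.96, 0, 0, 0, -0.96, 0, 0, 0, -0.96, 0, 0, 0
-0.96, 0, 0, 0, -0.96, 0, 0, 0, -0.96, 0, 0, 0, -0.96, 0, 0, 0, -0.96, 0, -0.01, 0.01
to [ 0.5201 -0.1     0.2451 -0.0284]
```

View pics/w2.png

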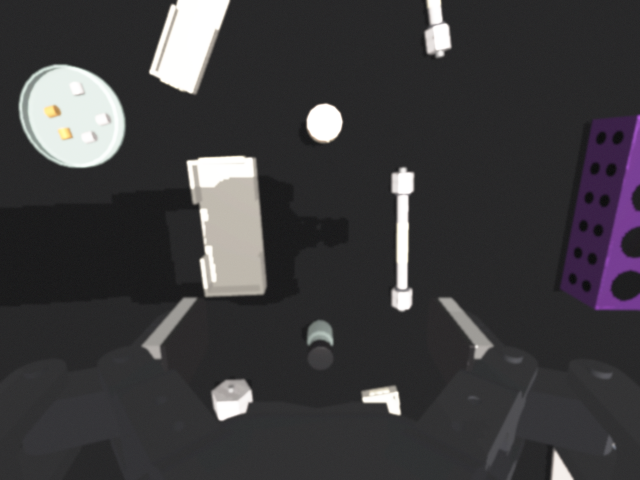

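It shows the long column (402,240), fat tray (230,227), vial (324,122), dark vial (320,343) and fat column's end (232,397).

Request:
{"name": "play_rows", "arguments": {"targets": [-0.96,0,0,0,-0.96,0,0,0,-0.96,0,0,0,-0.96,0,0,0,-0.96,0,0,0]}}

```text
t: 8.18
eef_pos: [0.52, 0.0192, 0.2449]
ee_rot: [[-0.0, 1.0, 0.0], [1.0, 0.0, 0.0], [0.0, 0.0, -1.0]]
wrist_force: [0.3, 0.1, -0.4]
opening: 1.0
grip_force: 0.0
```

Request:
{"name": "play_rows", "arguments": {"targets": [-0.96,0,0,0,-0.96,0,0,0,-0.96,0,0,0,-0.96,0,0,0,-0.96,0,-0.01,0.01]}}

```text
t: 8.8
eef_pos: [0.5201, -0.1008, 0.2451]
ee_rot: [[0.001, 1.0, 0.0], [1.0, -0.001, 0.0], [0.0, 0.0, -1.0]]
wrist_force: [0.5, 1.0, -0.1]
opening: 1.002
grip_force: 0.0
```

```bash
python3 - <<'E'
from h import *
np.set_printoptions(suppress=True)
look(["column_fat","tray_short","beaker"],"w3")
plan([(.51,-.32,.245,-25)])
E
```

```text
column_fat 0.71 [192 165 250 279] [ 424.7 -111.5  112.    43.9  -87.4]
column_fat 0.52 [377 356 436 416] [ 618.3 -299.4   68.8   45.2   64.7]
   tip 0.56 [220 220] [ 0.4233 -0.1077]
tray_short 0.88 [367 181 419 271] [ 598.  -116.    93.9   42.5  -79. ]
   tip 0.75 [393 226] [ 0.5988 -0.1182]
beaker 0.94 [305 298 339 346] [ 524.4 -215.3   55.8   34.4   89.5]
   tip 0.88 [319 312] [ 0.5209 -0.2156]
from [ 0.5201 -0.0995  0.2451 -0.0096]
-0.88, -0.04, 0, 0.42, -0.89, 0, 0, 0.41, -0.88, 0.03, 0, 0.42, -0.88, 0.08, 0, 0.42, -0.87, 0.11, 0, 0.41
-0.87, 0.15, 0, 0.42, -0.87, 0.19, 0, 0.42, -0.85, 0.23, 0, 0.41, -0.84, 0.26, 0, 0.42, -0.83, 0.3, 0, 0.42
to [  0.5099  -0.3199   0.2451 -25.0296]
```

View pics/w3.png

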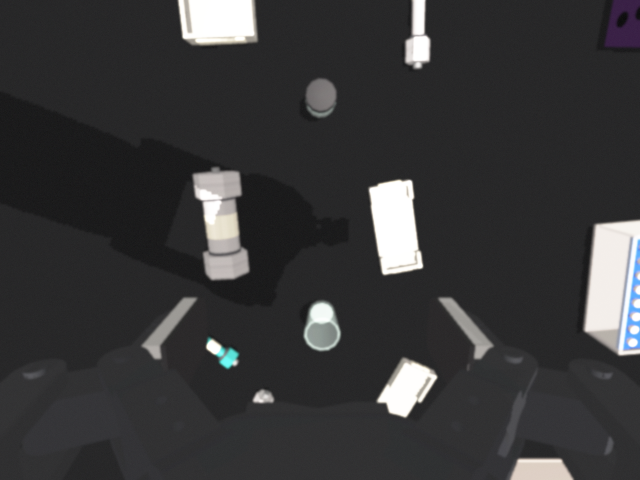

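It shows the fat column (220,222), short tray (395,227), beaker (321,325), turquoise look-alike (223,352), the mid tray's end (408,387) and the short column's end (263,397).

Request:
{"name": "play_rows", "arguments": {"targets": [-0.88,-0.04,0,0.42,-0.89,0,0,0.41,-0.88,0.03,0,0.42,-0.88,0.08,0,0.42,-0.87,0.11,0,0.41]}}

```text
t: 9.78
eef_pos: [0.5148, -0.2118, 0.2451]
ee_rot: [[0.22, 0.976, 0.0], [0.976, -0.22, -0.0], [0.0, 0.0, -1.0]]
wrist_force: [-0.1, -0.3, 1.1]
opening: 1.002
grip_force: 0.0
```

Request:
{"name": "play_rows", "arguments": {"targets": [-0.87,0.15,0,0.42,-0.87,0.19,0,0.42,-0.85,0.23,0,0.41,-0.84,0.26,0,0.42,-0.83,0.3,0,0.42]}}

```text
t: 10.4
eef_pos: [0.5096, -0.3223, 0.245]
ee_rot: [[0.427, 0.904, 0.0], [0.904, -0.427, -0.0], [-0.0, 0.0, -1.0]]
wrist_force: [0.0, 0.2, -0.6]
opening: 1.0
grip_force: 0.0
```

```bash
python3 - <<'E'
from h import *
np.set_printoptions(suppress=True)
look(["column_short","tray_mid"],"w4")
E
```

```text
column_short 0.82 [204 339 227 357] [ 337.6 -414.1   24.    16.1   21. ]
column_short 0.65 [306 315 323 372] [ 441.4 -457.3   65.    20.    66.6]
column_short 0.63 [260 221 283 285] [ 447.3 -340.7   64.9   21.1   64. ]
   tip 0.97 [317 348] [ 0.4421 -0.4619]
   tip 0.89 [269 253] [ 0.4451 -0.341 ]
   tip 0.83 [189 194] [ 0.4011 -0.2525]
tray_mid 0.77 [390 113 445 253] [ 606.7 -337.8  132.    42.5   64.6]
   tip 0.62 [413 184] [ 0.6078 -0.3396]
```

View pics/w4.png

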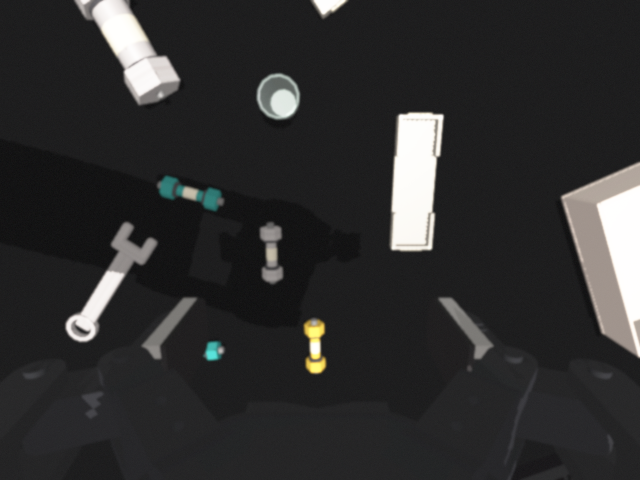

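It shows the steel short column at (271,253), between the turquoise (190,193) and yellow (315,346) look-alikes, and the mid tray at (417,182). The sizes fit: 65 x 21 mm for the column and 132 x 42 mm for the tray.

```bash
python3 - <<'E'
from h import *
np.set_printoptions(suppress=True,precision=4)
W=read_camera("wrist"); S=read_camera("scene"); D=read_camera("side")
def near(p,n,xy):
    c=[np.array(r["location"]) for r in tip_of(p,n) if np.hypot(*(on(p,r["location"],0)[:2]-xy))<.03]; return (p,c[0]) if c else None
for n,xy in (("column_short",(.446,-.341)),("tray_mid",(.608,-.339))):
    o=[near(p,n,np.array(xy)) for p in (W,S,D)]; o=[x for x in o if x]; print(n,len(o),tri(o))
print(manip.tip_extent)
plan([(.4465,-.341,.14,-25.5),(.4465,-.341,.017,-25.5)])
E
```

```text
column_short 2 [ 0.4434 -0.3425  0.012 ]
tray_mid 3 [ 0.6078 -0.3412  0.0081]
0.014
from [  0.5097  -0.3207   0.2451 -25.0799]
-0.18, -0.19, 0.42, 0.01, -0.18, -0.2, 0.42, 0, -0.18, -0.19, 0.42, 0.01, -0.18, -0.2, 0.42, 0.01, -0.19, -0.19, 0.42, 0.01
-0.18, -0.19, 0.42, 0, -0.18, -0.2, 0.42, 0.01, -0.18, -0.19, 0.42, 0.01, -0.18, -0.2, 0.42, 0, -0.19, -0.19, 0.42, 0.01
0, 0, 0.49, 0, 0, 0, 0.49, 0, 0, 0, 0.5, 0, 0, 0, 0.49, 0, 0, 0, 0.49, 0
0, 0, 0.49, 0, 0, 0, 0.5, 0, 0, 0, 0.49, 0, 0, 0, 0.49, 0, 0, 0, 0.49, 0
to [  0.4464  -0.3411   0.0171 -25.4999]
```

Request:
{"name": "play_rows", "arguments": {"targets": [-0.37,-0.39,0.84,0.02,-0.36,-0.39,0.84,0.02,-0.36,-0.39,0.84,0.01,-0.36,-0.39,0.84,0.01,-0.37,-0.39,0.84,0.01], "grip": 50}}

```text
t: 11.72
eef_pos: [0.4457, -0.3412, 0.1395]
ee_rot: [[0.431, 0.903, 0.0], [0.903, -0.431, -0.0], [-0.0, 0.0, -1.0]]
wrist_force: [-0.8, 0.3, -0.4]
opening: 0.585
grip_force: 0.0
```

Request:
{"name": "play_rows", "arguments": {"targets": [0,0,0.9,0,0,0,0.9,0,0,0,0.9,0,0,0,0.7,0,0,0,0.4,0]}}

```text
t: 12.35
eef_pos: [0.4461, -0.341, 0.0443]
ee_rot: [[0.431, 0.902, -0.0], [0.902, -0.431, 0.0], [0.0, -0.001, -1.0]]
wrist_force: [-0.3, 0.2, -0.2]
opening: 0.589
grip_force: 0.0
```

```bash
python3 - <<'E'
from h import *
np.set_printoptions(suppress=True,precision=4)
W=look(["column_short"],"w5")
plan([(.4465,-.341,.017,-25.5)])
E
```

```text
column_short 0.93 [298 218 347 349] [ 446.9 -341.2   66.4   20.5   64.8]
column_short 0.78 [ 59 110 216 190] [ 402.7 -250.6   67.9   21.9  -40.2]
column_short 0.76 [114 459 149 479] [ 302.8 -397.    19.2   11.    21.1]
   tip 0.76 [320 286] [ 0.4465 -0.3417]
   tip 0.74 [140 150] [ 0.403  -0.2508]
from [  0.4462  -0.3412   0.0451 -25.5119]
0, 0, 0.22, 0, 0, 0, 0.23, 0, 0.01, 0, 0.22, 0, 0, 0.01, 0.23, 0, 0, 0, 0.22, 0
to [  0.4465  -0.3411   0.0171 -25.5119]
```

View pics/w5.png

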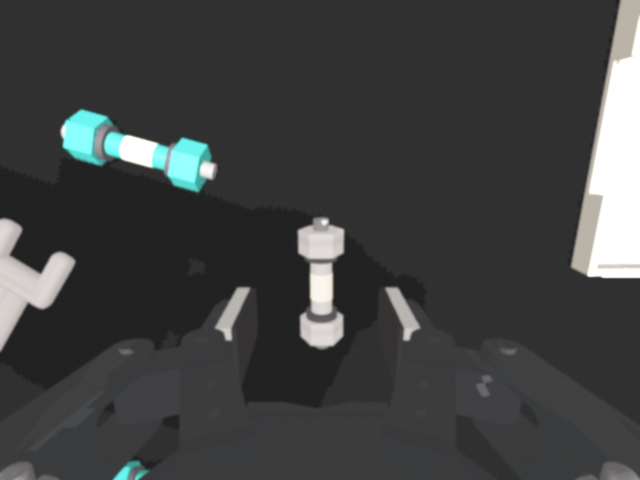

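The steel short column (321,285) lies centred between the jaws and aligned, so I go down, close and lift.

Request:
{"name": "play_rows", "arguments": {"targets": [0,0,0.25,0,0,0,0.25,0,0,0,0.25,0,0,0,0.25,0,0,0,0.12,0]}}

```text
t: 13.12
eef_pos: [0.446, -0.341, 0.0165]
ee_rot: [[0.431, 0.902, -0.0], [0.902, -0.431, 0.0], [0.0, -0.001, -1.0]]
wrist_force: [0.0, -0.3, 0.6]
opening: 0.586
grip_force: 0.0
```

Request:
{"name": "play_rows", "arguments": {"targets": [0,0,0,0,0,0,0,0,0,0,0,0,0,0,0,0,0,0,0,0], "grip": 0, "squeeze": 40}}

```text
t: 13.75
eef_pos: [0.4463, -0.3413, 0.0173]
ee_rot: [[0.431, 0.902, 0.0], [0.902, -0.431, -0.0], [-0.0, 0.001, -1.0]]
wrist_force: [0.5, -0.5, 3.3]
opening: 0.093
grip_force: 39.1
```

Request:
{"name": "play_rows", "arguments": {"targets": [0,0,0,0,0,0,-0.3,0,0,0,-0.6,0,0,0,-0.8,0,0,0,-0.8,0]}}

```text
t: 14.38
eef_pos: [0.4462, -0.3412, 0.081]
ee_rot: [[0.431, 0.903, 0.0], [0.903, -0.431, -0.0], [-0.0, 0.001, -1.0]]
wrist_force: [0.8, -0.3, -0.6]
opening: 0.095
grip_force: 39.1
```

```bash
python3 - <<'E'
from h import *
s=manip.state(); print(s["opening"],s["grip_force"],s["wrist_force"])
plan([(.46,-.32,.16,-24),(.599,-.1177,.16,11)])
E
```

```text
0.09453122819845447 39.07182991504669 [ 0.77110781 -0.32884942 -0.63822308]
from [  0.4462  -0.3412   0.081  -25.51  ]
0.2, 0.03, -0.63, -0.05, 0.2, 0.02, -0.63, -0.05, 0.2, 0.03, -0.63, -0.05, 0.2, 0.03, -0.64, -0.05, 0.2, 0.04, -0.63, -0.05
0.64, 0.12, 0, -0.39, 0.64, 0.14, 0, -0.39, 0.63, 0.17, 0, -0.39, 0.63, 0.2, 0, -0.39, 0.61, 0.22, 0, -0.39
0.61, 0.25, 0, -0.38, 0.6, 0.27, 0, -0.39, 0.58, 0.3, 0, -0.39, 0.57, 0.31, 0, -0.39, 0.56, 0.35, 0, -0.39
0.54, 0.36, 0, -0.39, 0.53, 0.39, 0, -0.39, 0.51, 0.4, 0, -0.39, 0.5, 0.43, 0, -0.39, 0.48, 0.45, 0, -0.39
to [ 0.599  -0.1176  0.16   11.03  ]
```

Held: the opening stopped at about 8 mm with 39 N of grip force. Next I move to the short tray, passing high over the beaker.

Request:
{"name": "play_rows", "arguments": {"targets": [0.2,0.03,-0.63,-0.05,0.2,0.02,-0.63,-0.05,0.2,0.03,-0.63,-0.05,0.2,0.03,-0.64,-0.05,0.2,0.04,-0.63,-0.05]}}

```text
t: 15.0
eef_pos: [0.4603, -0.3197, 0.1596]
ee_rot: [[0.407, 0.914, 0.0], [0.914, -0.407, 0.0], [0.0, 0.0, -1.0]]
wrist_force: [-1.4, -0.7, -0.8]
opening: 0.093
grip_force: 39.1
```

Request:
{"name": "play_rows", "arguments": {"targets": [0.64,0.12,0,-0.39,0.64,0.14,0,-0.39,0.63,0.17,0,-0.39,0.63,0.2,0,-0.39,0.61,0.22,0,-0.39]}}

```text
t: 15.62
eef_pos: [0.5069, -0.2515, 0.1583]
ee_rot: [[0.21, 0.978, -0.0], [0.978, -0.21, 0.0], [0.0, -0.0, -1.0]]
wrist_force: [-0.6, 0.3, -0.7]
opening: 0.096
grip_force: 39.1
```

Request:
{"name": "play_rows", "arguments": {"targets": [0.61,0.25,0,-0.38,0.6,0.27,0,-0.39,0.58,0.3,0,-0.39,0.57,0.31,0,-0.39,0.56,0.35,0,-0.39]}}

```text
t: 16.25
eef_pos: [0.5534, -0.1842, 0.1586]
ee_rot: [[0.009, 1.0, 0.0], [1.0, -0.009, -0.0], [-0.0, 0.0, -1.0]]
wrist_force: [0.7, 0.1, -0.4]
opening: 0.094
grip_force: 39.1
```

Request:
{"name": "play_rows", "arguments": {"targets": [0.54,0.36,0,-0.39,0.53,0.39,0,-0.39,0.51,0.4,0,-0.39,0.5,0.43,0,-0.39,0.48,0.45,0,-0.39]}}

```text
t: 16.88
eef_pos: [0.5996, -0.1167, 0.1585]
ee_rot: [[-0.194, 0.981, -0.0], [0.981, 0.194, 0.0], [0.0, -0.0, -1.0]]
wrist_force: [0.1, -0.5, -1.5]
opening: 0.093
grip_force: 39.1
```

```bash
python3 - <<'E'
from h import *
W=look(["tray_short"],"w6")
plan([(.599,-.1177,.045,11),(.599,-.1177,.0205,11)])
s=manip.state(); print(s["opening"],s["grip_force"])
E
```

```text
tray_short 0.59 [291 171 347 286] [595.3 -97.   54.1  39.5 -80. ]
   tip 0.93 [316 229] [ 0.5979 -0.117 ]
from [ 0.5993 -0.117   0.1584 11.1024]
-0.01, 0, 0.91, 0, 0, -0.01, 0.9, 0.01, -0.01, 0, 0.91, 0, 0, 0, 0.91, 0, -0.01, -0.01, 0.91, 0.01
0, 0, 0.2, 0, 0, 0, 0.19, 0, 0, 0, 0.2, 0, 0, 0, 0.19, 0, 0, 0, 0.2, 0
to [ 0.5989 -0.1178  0.0204 10.9824]
0.09371485952567092 39.075926542282104
```

View pics/w6.png

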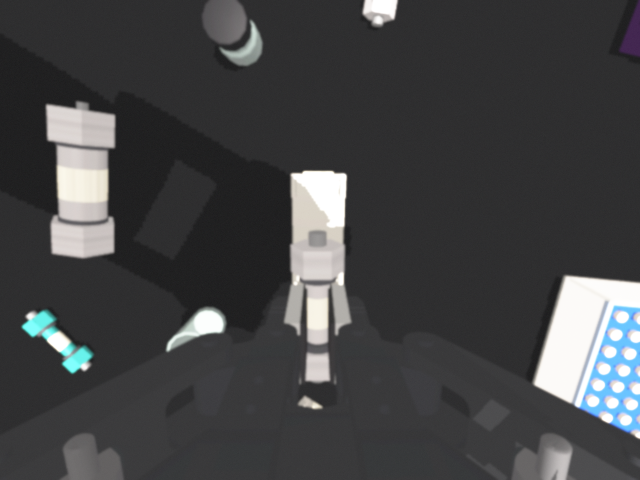

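The column hangs in line with the short tray, both centred at column 318 of the picture. I set it down.

Request:
{"name": "play_rows", "arguments": {"targets": [-0.01,0,0.95,0,0,-0.01,0.95,0.01,-0.01,0,0.95,0,0,0,0.9,0,-0.01,-0.02,0.7,0.01]}}

```text
t: 17.65
eef_pos: [0.5981, -0.1189, 0.0464]
ee_rot: [[-0.188, 0.982, -0.001], [0.982, 0.188, 0.0], [0.0, -0.001, -1.0]]
wrist_force: [0.7, 1.0, -0.3]
opening: 0.094
grip_force: 39.1
```

Request:
{"name": "play_rows", "arguments": {"targets": [0,0,0.4,0,0,0,0.3,0,0,0,0.2,0,0,0,0.15,0,0,0,0,0]}}

```text
t: 18.27
eef_pos: [0.5984, -0.1185, 0.021]
ee_rot: [[-0.189, 0.982, -0.0], [0.982, 0.189, 0.0], [0.0, -0.0, -1.0]]
wrist_force: [0.6, 0.4, -0.3]
opening: 0.095
grip_force: 39.1
```

```bash
python3 - <<'E'
from h import *
s=manip.state(); print(s["opening"],s["grip_force"],s["wrist_force"])
plan([(.599,-.1177,.0203,11)])
E
```

```text
0.09516649045022171 39.08150553703308 [ 0.58133921  0.4094302  -0.33671936]
from [ 0.5984 -0.1185  0.021  10.9051]
0.01, 0.01, 0.01, 0, 0, 0, 0, -0.01, 0.01, 0.01, 0.01, 0, 0, 0, 0, 0, 0.01, 0.01, 0.01, -0.01
to [ 0.599  -0.1176  0.0203 11.0251]
```

Request:
{"name": "play_rows", "arguments": {"targets": [0,0,0.03,0,0,0,0.02,0,0,0,0,0,0,0,0,0,0,0,0,0]}}

```text
t: 18.9
eef_pos: [0.5986, -0.1185, 0.0203]
ee_rot: [[-0.189, 0.982, 0.001], [0.982, 0.189, -0.0], [-0.0, 0.0, -1.0]]
wrist_force: [-1.6, 0.9, 6.0]
opening: 0.095
grip_force: 39.6
```

Request:
{"name": "play_rows", "arguments": {"targets": [0,0,0,0,0,0,0,0,0,0,0,0,0,0,0,0,0,0,0,0], "grip": 50}}

```text
t: 19.52
eef_pos: [0.5984, -0.1185, 0.0198]
ee_rot: [[-0.189, 0.982, 0.0], [0.982, 0.189, 0.0], [0.0, 0.0, -1.0]]
wrist_force: [-0.1, -0.1, -0.2]
opening: 0.589
grip_force: 0.0
```

Request:
{"name": "play_rows", "arguments": {"targets": [0,0,-0.4,0,0,0,-0.9,0,0,0,-1,0,0,0,-1,0,0,0,-1,0]}}

```text
t: 20.15
eef_pos: [0.5984, -0.1185, 0.1289]
ee_rot: [[-0.189, 0.982, 0.001], [0.982, 0.189, -0.0], [-0.0, 0.001, -1.0]]
wrist_force: [0.0, -0.9, -0.6]
opening: 0.587
grip_force: 0.0
```

```bash
python3 - <<'E'
from h import *
W=look(["column_short","tray_short","column_fat"],"w7")
S=read_camera("scene");save(S,"s7")
plan([(.5,-.115,.15,6),(.424,-.110,.12,2.6)])
E
```

```text
column_short 0.75 [  0 325  69 393] [ 399.1 -249.5   57.1   30.   -41.3]
column_short 0.59 [301 194 334 285] [ 598.1 -117.7   65.2   20.2  -79.4]
   tip 0.93 [ 35 358] [ 0.4024 -0.2508]
   tip 0.91 [316 241] [ 0.5973 -0.1186]
tray_short 0.6 [290 170 351 300] [ 599.  -116.1   92.1   40.1  -79.1]
   tip 0.92 [319 237] [ 0.5987 -0.1176]
column_fat 0.89 [  9  94  95 270] [ 422.4 -112.5  114.    48.3  -87.4]
column_fat 0.31 [381   3 399   7] [611.1  30.5  10.9   3.5  10.9]
   tip 0.59 [ 55 182] [ 0.4233 -0.1093]
from [ 0.598  -0.1183  0.1263 10.9055]
0.17, -0.76, -0.19, 0.16, 0.17, -0.77, -0.19, 0.17, 0.14, -0.77, -0.19, 0.16, 0.14, -0.78, -0.19, 0.16, 0.12, -0.77, -0.19, 0.17
0.1, -0.6, 0.24, 0.11, 0.1, -0.6, 0.24, 0.12, 0.09, -0.61, 0.24, 0.11, 0.08, -0.6, 0.24, 0.11, 0.08, -0.6, 0.24, 0.11
to [ 0.4241 -0.1099  0.12    2.6255]
```

View pics/w7.png

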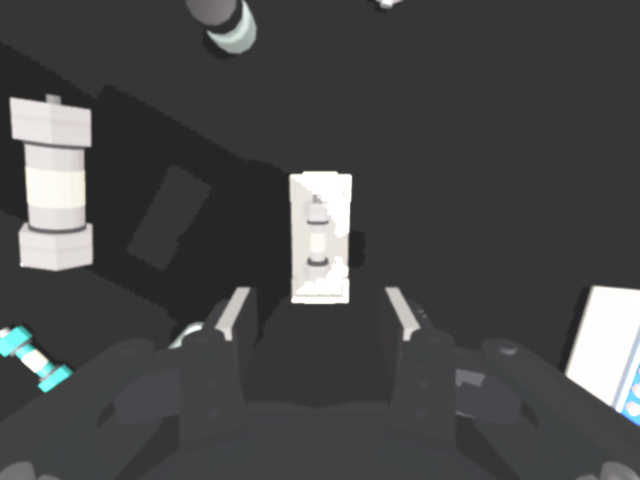

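The short column lies flat and central in the short tray at (318,242). Next is the fat column, at (57,182) in this view.

Request:
{"name": "play_rows", "arguments": {"targets": [0.17,-0.76,-0.19,0.16,0.17,-0.77,-0.19,0.17,0.14,-0.77,-0.19,0.16,0.14,-0.78,-0.19,0.16,0.12,-0.77,-0.19,0.17], "grip": 72}}

```text
t: 21.18
eef_pos: [0.4996, -0.1151, 0.1507]
ee_rot: [[-0.104, 0.995, -0.001], [0.995, 0.104, 0.0], [0.0, -0.001, -1.0]]
wrist_force: [0.4, 0.2, 0.8]
opening: 0.846
grip_force: 0.0
```

Request:
{"name": "play_rows", "arguments": {"targets": [0.1,-0.6,0.24,0.11,0.1,-0.6,0.24,0.12,0.09,-0.61,0.24,0.11,0.08,-0.6,0.24,0.11,0.08,-0.6,0.24,0.11]}}

```text
t: 21.8
eef_pos: [0.4238, -0.1099, 0.1205]
ee_rot: [[-0.045, 0.999, -0.001], [0.999, 0.045, 0.0], [0.0, -0.001, -1.0]]
wrist_force: [0.3, 0.5, -0.7]
opening: 0.841
grip_force: 0.0
```

```bash
python3 - <<'E'
from h import *
W=look(["column_fat"],"w8"); S=read_camera("scene");D=read_camera("side")
o=[(W,tip_of(W,"column_fat")[0]["location"]),(S,tip_of(S,"column_fat")[0]["location"]),(D,tip_of(D,"column_fat")[0]["location"])]
print(tri(o))
plan([(.424,-.110,.018,2.6)])
E
```

```text
column_fat 0.65 [280 162 358 331] [ 424.9 -113.3  115.2   43.9  -87.5]
   tip 0.67 [315 249] [ 0.4216 -0.1107]Traceback (most recent call last):
  File "<stdin>", line 3, in <module>
IndexError: list index out of range
```

View pics/w8.png

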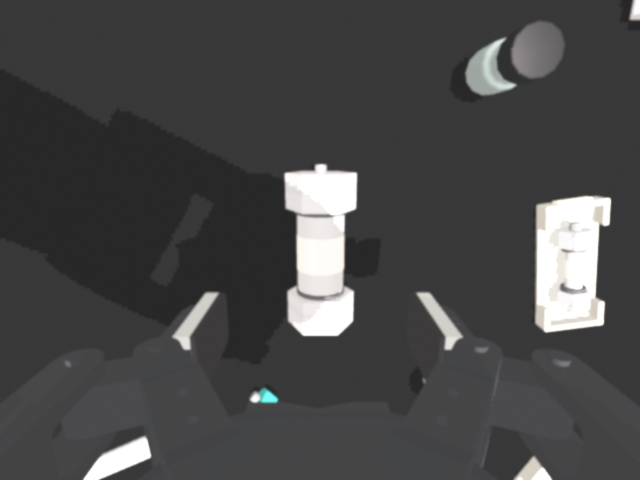

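The fat column is centred between the jaws at (320,250).

Request:
{"name": "play_rows", "arguments": {"targets": [-0.04,0.02,0.9,0,0,0,0.9,0,0,0,0.9,0,0,0,0.7,0,0,0,0.3,0]}}

```text
t: 22.82
eef_pos: [0.425, -0.1109, 0.0279]
ee_rot: [[-0.046, 0.999, -0.001], [0.999, 0.046, 0.001], [0.001, -0.001, -1.0]]
wrist_force: [0.1, -0.4, -0.1]
opening: 0.845
grip_force: 0.0
```

Request:
{"name": "play_rows", "arguments": {"targets": [0,0,0.2,0,0,0,0.2,0,0,0,0,0,0,0,0,0,0,0,0,0]}}

```text
t: 23.45
eef_pos: [0.4252, -0.1111, 0.0188]
ee_rot: [[-0.046, 0.999, 0.0], [0.999, 0.046, -0.0], [-0.0, 0.0, -1.0]]
wrist_force: [0.9, 0.0, -1.3]
opening: 0.844
grip_force: 0.0
```

Request:
{"name": "play_rows", "arguments": {"targets": [0,0,0,0,0,0,0,0,0,0,0,0,0,0,0,0,0,0,0,0], "grip": 0, "squeeze": 70}}

```text
t: 24.08
eef_pos: [0.4252, -0.1111, 0.0189]
ee_rot: [[-0.046, 0.999, 0.0], [0.999, 0.046, -0.0], [-0.0, 0.0, -1.0]]
wrist_force: [-0.9, 1.7, 7.0]
opening: 0.325
grip_force: 68.5
```

Request:
{"name": "play_rows", "arguments": {"targets": [0,0,0,0,0,0,-0.3,0,0,0,-0.6,0,0,0,-0.8,0,0,0,-0.8,0]}}

```text
t: 24.7
eef_pos: [0.4246, -0.1108, 0.0816]
ee_rot: [[-0.046, 0.999, -0.001], [0.999, 0.046, 0.001], [0.001, -0.001, -1.0]]
wrist_force: [-0.6, 0.7, -4.3]
opening: 0.323
grip_force: 69.5
```

```bash
python3 - <<'E'
from h import *
s=manip.state(); print(s["opening"],s["grip_force"],s["wrist_force"])
plan([(.425,-.10,.16,2.6),(.431,.1235,.16,2.4)])
E
```

```text
0.32286819133155376 69.50368881225586 [-0.64934131  0.73682082 -4.29676714]
from [ 0.4246 -0.1108  0.0816  2.6284]
0.09, 0.01, -0.63, 0, 0.08, 0, -0.62, 0, 0.09, 0.01, -0.63, 0, 0.08, 0.01, -0.63, 0, 0.09, 0, -0.63, 0
0.89, 0.07, 0, 0, 0.89, 0.06, 0, 0.01, 0.9, 0.07, 0, 0, 0.89, 0.06, 0, 0.01, 0.89, 0.06, 0, 0
0.89, 0.07, 0, 0, 0.89, 0.06, 0, 0.01, 0.9, 0.06, 0, 0, 0.89, 0.07, 0, 0, 0.89, 0.06, 0, 0.01
to [0.431  0.1235 0.1601 2.3884]
```

Request:
{"name": "play_rows", "arguments": {"targets": [0.09,0.01,-0.63,0,0.08,0,-0.62,0,0.09,0.01,-0.63,0,0.08,0.01,-0.63,0,0.09,0,-0.63,0]}}

```text
t: 25.32
eef_pos: [0.4248, -0.0999, 0.1599]
ee_rot: [[-0.046, 0.999, -0.001], [0.999, 0.046, 0.001], [0.001, -0.001, -1.0]]
wrist_force: [-0.5, 0.2, -4.7]
opening: 0.327
grip_force: 69.6
```

Request:
{"name": "play_rows", "arguments": {"targets": [0.89,0.07,0,0,0.89,0.06,0,0.01,0.9,0.07,0,0,0.89,0.06,0,0.01,0.89,0.06,0,0]}}

```text
t: 25.95
eef_pos: [0.4277, 0.0124, 0.1594]
ee_rot: [[-0.044, 0.999, -0.001], [0.999, 0.044, 0.0], [0.0, -0.001, -1.0]]
wrist_force: [-0.7, -0.5, -4.5]
opening: 0.325
grip_force: 69.9
```

Request:
{"name": "play_rows", "arguments": {"targets": [0.89,0.07,0,0,0.89,0.06,0,0.01,0.9,0.06,0,0,0.89,0.07,0,0,0.89,0.06,0,0.01]}}

```text
t: 26.58
eef_pos: [0.4309, 0.124, 0.1594]
ee_rot: [[-0.042, 0.999, -0.001], [0.999, 0.042, -0.0], [0.0, -0.001, -1.0]]
wrist_force: [0.7, -0.6, -4.8]
opening: 0.325
grip_force: 69.9
```

```bash
python3 - <<'E'
from h import *
W=look(["tray_fat","column_fat"],"w9")
for c in ((.068,.030),(-.068,.030),(.068,-.030),(-.068,-.030)):
    a=np.radians(2.4); y=np.array([np.cos(a),np.sin(a)]);x=np.array([-y[1],y[0]])
    u=proj(W,[*(np.array([.431,.1235])+c[0]*x+c[1]*y),.022]); cv2.circle(W["image"],tuple(int(v) for v in u),4,(255,0,0),1)
save(W,"w9")
S=read_camera("scene");D=read_camera("side")
plan([(.431,.1235,.05,2.4)])
E
```

```text
tray_fat 0.59 [273 138 360 187] [428.8 177.   60.6  32.7   2.4]
column_fat 0.74 [253 174 381 406] [431.8  70.  196.7  92.4 -87.7]
column_fat 0.47 [515 168 567 347] [600.7 109.6 145.6  20.7 -87.4]
   tip 0.89 [315 321] [0.4311 0.0518]
from [0.4314 0.1227 0.1595 2.3437]
0.01, 0, 0.88, 0, 0, -0.01, 0.87, 0, 0.01, 0, 0.88, -0.01, 0.01, 0, 0.87, 0, 0, 0, 0.88, 0
to [0.4311 0.1234 0.05   2.4037]
```

View pics/w9.png

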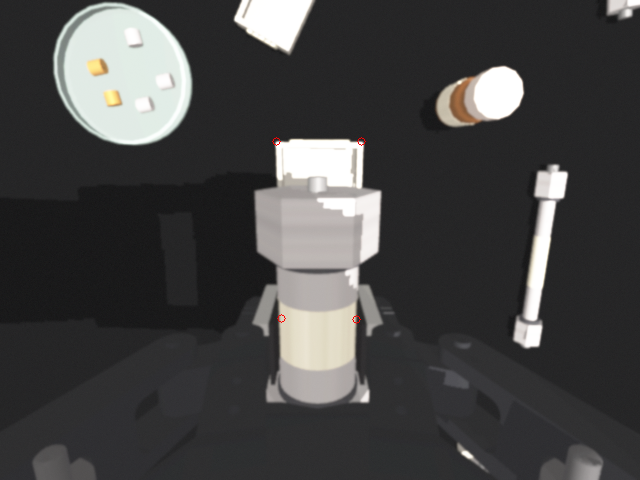

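The projected tray corners (276,141) and (361,141) coincide with the fat tray's real corners, and the column is centred over it. I set it down.

Request:
{"name": "play_rows", "arguments": {"targets": [0.01,0,0.95,0,0,0,0.95,0,0.01,0,0.95,0,0,0,0.9,0,0,0,0.6,0]}}

```text
t: 27.55
eef_pos: [0.4312, 0.1232, 0.0499]
ee_rot: [[-0.041, 0.999, -0.001], [0.999, 0.041, -0.0], [-0.0, -0.001, -1.0]]
wrist_force: [0.3, 0.2, -4.6]
opening: 0.323
grip_force: 69.8
```

Request:
{"name": "play_rows", "arguments": {"targets": [0,0,0.4,0,0,0,0.3,0,0,0,0.2,0,0,0,0.13,0,0,0,0.05,0]}}

```text
t: 28.18
eef_pos: [0.4315, 0.1238, 0.0238]
ee_rot: [[-0.042, 0.999, 0.0], [0.999, 0.042, 0.0], [-0.0, 0.0, -1.0]]
wrist_force: [-0.4, 1.3, -4.6]
opening: 0.325
grip_force: 69.8
```

Request:
{"name": "play_rows", "arguments": {"targets": [0,0,0.03,0,0,0,0.02,0,0,0,0,0,0,0,0,0,0,0,0,0]}}

```text
t: 28.8
eef_pos: [0.4315, 0.1238, 0.0226]
ee_rot: [[-0.042, 0.999, 0.0], [0.999, 0.042, -0.0], [-0.0, 0.0, -1.0]]
wrist_force: [0.2, -0.4, -5.0]
opening: 0.326
grip_force: 69.8
```

Request:
{"name": "play_rows", "arguments": {"targets": [0,0,0.02,0,0,0,0.02,0,0,0,0,0,0,0,0,0,0,0,0,0]}}

```text
t: 29.42
eef_pos: [0.4315, 0.1238, 0.0219]
ee_rot: [[-0.042, 0.999, 0.0], [0.999, 0.042, -0.0], [-0.0, 0.0, -1.0]]
wrist_force: [-4.1, -0.8, 5.4]
opening: 0.323
grip_force: 70.8
```

Request:
{"name": "play_rows", "arguments": {"targets": [0,0,0,0,0,0,0,0,0,0,0,0,0,0,0,0,0,0,0,0], "grip": 60}}

```text
t: 30.05
eef_pos: [0.4315, 0.1237, 0.0215]
ee_rot: [[-0.042, 0.999, 0.0], [0.999, 0.042, 0.0], [-0.0, 0.0, -1.0]]
wrist_force: [-0.2, 1.3, -0.0]
opening: 0.701
grip_force: 0.0
```

Request:
{"name": "play_rows", "arguments": {"targets": [0,0,-0.4,0,0,0,-0.9,0,0,0,-1,0,0,0,-1,0,0,0,-1,0]}}

```text
t: 30.68
eef_pos: [0.4314, 0.1237, 0.1306]
ee_rot: [[-0.042, 0.999, 0.001], [0.999, 0.042, 0.0], [-0.0, 0.001, -1.0]]
wrist_force: [0.3, 0.2, 1.1]
opening: 0.702
grip_force: 0.0
```

```bash
python3 - <<'E'
from h import *
W=look(["tray_fat","column_fat","column_long"],"w10")
plan([(.608,.107,.13,2.8)])
E
```

```text
tray_fat 0.89 [270 138 366 338] [431.3 124.1 138.6  61.3 -87.5]
tray_fat 0.56 [224   0 307  40] [394.6 257.   45.7  21.1   2.3]
column_fat 0.92 [281 159 355 326] [430.6 120.6 117.4  45.5 -88.1]
column_fat 0.73 [271 139 366 337] [431.5 123.6 139.6  61.5 -87.7]
   tip 0.89 [313 245] [0.4281 0.1229]
column_long 0.67 [536 170 595 357] [607.  110.5 144.5  23.  -87.2]
   tip 0.97 [562 275] [0.6091 0.1054]
from [0.431  0.1237 0.1283 2.3861]
-0.1, 0.7, -0.01, -0.01, -0.09, 0.71, 0, 0, -0.1, 0.7, -0.01, -0.01, -0.1, 0.71, -0.01, -0.01, -0.1, 0.7, 0, 0
-0.09, 0.71, -0.01, -0.01, -0.1, 0.7, -0.01, -0.01, -0.1, 0.71, -0.01, -0.01, -0.1, 0.7, 0, 0, -0.11, 0.7, -0.01, -0.01
to [0.6079 0.1069 0.13   2.8061]
```

View pics/w10.png

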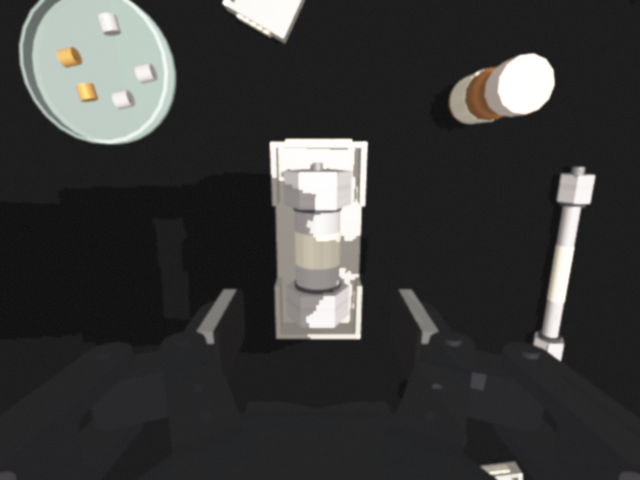

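The fat column lies flat inside the fat tray, centre (318,247). Next is the long column at (563,265).

Request:
{"name": "play_rows", "arguments": {"targets": [-0.1,0.7,-0.01,-0.01,-0.09,0.71,0,0,-0.1,0.7,-0.01,-0.01,-0.1,0.71,-0.01,-0.01,-0.1,0.7,0,0], "grip": 50}}

```text
t: 31.65
eef_pos: [0.5201, 0.1152, 0.1289]
ee_rot: [[-0.045, 0.999, -0.002], [0.999, 0.045, -0.0], [0.0, -0.002, -1.0]]
wrist_force: [-0.1, -0.1, -0.4]
opening: 0.59
grip_force: 0.0
```

Request:
{"name": "play_rows", "arguments": {"targets": [-0.09,0.71,-0.01,-0.01,-0.1,0.7,-0.01,-0.01,-0.1,0.71,-0.01,-0.01,-0.1,0.7,0,0,-0.11,0.7,-0.01,-0.01]}}

```text
t: 32.28
eef_pos: [0.6086, 0.1068, 0.1296]
ee_rot: [[-0.049, 0.999, -0.002], [0.999, 0.049, 0.0], [0.0, -0.002, -1.0]]
wrist_force: [0.4, 0.4, 0.3]
opening: 0.582
grip_force: 0.0
```

```bash
python3 - <<'E'
from h import *
W=look(["column_long"],"w11"); S=read_camera("scene")
t=[tip_of(p,"column_long") for p in (W,S)]
if all(t): print(tri([(W,t[0][0]["location"]),(S,t[1][0]["location"])]))
plan([(.608,.107,.017,2.8)])
E
```

```text
column_long 0.85 [302 131 333 336] [606.5 107.3 151.1  20.3 -87. ]
   tip 0.68 [316 241] [0.6065 0.1063]
   tip 0.61 [196  60] [0.5267 0.2194]
[0.60685094 0.10689985 0.00999974]
from [0.6076 0.1071 0.1304 2.8166]
0, 0, 0.91, 0, 0, 0.01, 0.9, 0, 0, 0, 0.91, 0, 0, 0, 0.91, 0, 0, 0, 0.91, 0
to [0.6079 0.1071 0.0169 2.8166]
```

The measurement agrees: length 151 mm, and the triangulated height is 10 mm.

Request:
{"name": "play_rows", "arguments": {"targets": [0,-0.04,0.95,-0.03,0,0,0.95,0,0,0,0.9,0,0,0,0.7,0,0,0,0.4,0]}}

```text
t: 33.2
eef_pos: [0.607, 0.1069, 0.0326]
ee_rot: [[-0.052, 0.999, -0.001], [0.999, 0.052, -0.0], [0.0, -0.001, -1.0]]
wrist_force: [0.2, -0.9, 0.1]
opening: 0.583
grip_force: 0.0
```

Request:
{"name": "play_rows", "arguments": {"targets": [0,0,0.3,0,0,0,0.2,0,0,0,0.12,0,0,0,0,0,0,0,0,0]}}

```text
t: 33.83
eef_pos: [0.6075, 0.1069, 0.0181]
ee_rot: [[-0.052, 0.999, 0.001], [0.999, 0.052, -0.0], [-0.0, 0.001, -1.0]]
wrist_force: [-0.0, 0.8, 1.2]
opening: 0.582
grip_force: 0.0
```

Request:
{"name": "play_rows", "arguments": {"targets": [0,0,0,0,0,0,0,0,0,0,0,0,0,0,0,0,0,0,0,0], "grip": 0, "squeeze": 50}}

```text
t: 34.45
eef_pos: [0.6075, 0.1069, 0.018]
ee_rot: [[-0.052, 0.999, 0.0], [0.999, 0.052, -0.0], [-0.0, 0.0, -1.0]]
wrist_force: [-0.5, 1.1, 3.4]
opening: 0.094
grip_force: 49.0
```

Request:
{"name": "play_rows", "arguments": {"targets": [0,0,0,0,0,0,-0.3,0,0,0,-0.6,0,0,0,-0.8,0,0,0,-0.9,0]}}

```text
t: 35.08
eef_pos: [0.6073, 0.1069, 0.0841]
ee_rot: [[-0.052, 0.999, 0.0], [0.999, 0.052, -0.0], [-0.0, 0.0, -1.0]]
wrist_force: [0.2, -0.7, -0.9]
opening: 0.086
grip_force: 48.9
```

```bash
python3 - <<'E'
from h import *
s=manip.state(); print(s["opening"],s["grip_force"],s["wrist_force"])
plan([(.60,.115,.19,0),(.4245,.338,.19,-25.5)])
E
```

```text
0.08581754186846326 48.86647045612335 [ 0.23157787 -0.6636511  -0.87672297]
from [0.6073 0.1069 0.0841 2.9855]
0.07, -0.05, -0.85, 0.1, 0.07, -0.06, -0.84, 0.1, 0.06, -0.06, -0.85, 0.1, 0.07, -0.05, -0.85, 0.1, 0.06, -0.06, -0.84, 0.1
0.59, -0.47, 0, 0.28, 0.59, -0.48, 0, 0.29, 0.56, -0.51, 0, 0.28, 0.55, -0.52, 0, 0.28, 0.54, -0.53, 0, 0.29
0.52, -0.55, 0, 0.28, 0.5, -0.57, 0, 0.28, 0.49, -0.58, 0, 0.29, 0.46, -0.59, 0, 0.28, 0.45, -0.61, 0, 0.28
0.44, -0.62, 0, 0.28, 0.41, -0.64, 0, 0.29, 0.39, -0.64, 0, 0.28, 0.38, -0.66, 0, 0.28, 0.35, -0.67, 0, 0.29
to [  0.4245   0.3379   0.1899 -25.5145]
```

Request:
{"name": "play_rows", "arguments": {"targets": [0.07,-0.05,-0.85,0.1,0.07,-0.06,-0.84,0.1,0.06,-0.06,-0.85,0.1,0.07,-0.05,-0.85,0.1,0.06,-0.06,-0.84,0.1]}}

```text
t: 35.7
eef_pos: [0.5999, 0.115, 0.1902]
ee_rot: [[0.0, 1.0, 0.001], [1.0, -0.0, -0.0], [-0.0, 0.001, -1.0]]
wrist_force: [0.3, -0.8, -0.8]
opening: 0.09
grip_force: 48.9
```

Request:
{"name": "play_rows", "arguments": {"targets": [0.59,-0.47,0,0.28,0.59,-0.48,0,0.29,0.56,-0.51,0,0.28,0.55,-0.52,0,0.28,0.54,-0.53,0,0.29]}}

```text
t: 36.33
eef_pos: [0.5411, 0.1898, 0.1894]
ee_rot: [[0.149, 0.989, 0.001], [0.989, -0.149, 0.0], [0.0, 0.001, -1.0]]
wrist_force: [0.3, 0.2, -1.4]
opening: 0.09
grip_force: 48.9
```

Request:
{"name": "play_rows", "arguments": {"targets": [0.52,-0.55,0,0.28,0.5,-0.57,0,0.28,0.49,-0.58,0,0.29,0.46,-0.59,0,0.28,0.45,-0.61,0,0.28]}}

```text
t: 36.95
eef_pos: [0.4826, 0.264, 0.1894]
ee_rot: [[0.293, 0.956, 0.001], [0.956, -0.293, 0.0], [0.0, 0.001, -1.0]]
wrist_force: [0.4, 0.8, -1.7]
opening: 0.089
grip_force: 48.9
```

Request:
{"name": "play_rows", "arguments": {"targets": [0.44,-0.62,0,0.28,0.41,-0.64,0,0.29,0.39,-0.64,0,0.28,0.38,-0.66,0,0.28,0.35,-0.67,0,0.29]}}

```text
t: 37.58
eef_pos: [0.424, 0.3383, 0.1894]
ee_rot: [[0.432, 0.902, 0.001], [0.902, -0.432, 0.0], [0.001, 0.0, -1.0]]
wrist_force: [-0.2, -0.6, -2.3]
opening: 0.09
grip_force: 48.9
```

```bash
cat >> h.py <<'E'
def overlay(W,xy,yang,L,B,z,tag):
    a=np.radians(yang); y=np.array([np.cos(a),np.sin(a)]);x=np.array([-y[1],y[0]])
    for i in(1,-1):
        for j in(1,-1):
            u=proj(W,[*(np.array(xy)+i*L/2*x+j*B/2*y),z]); print("corner",np.round(u)); cv2.circle(W["image"],tuple(int(v) for v in u),4,(255,0,0),1)
    save(W,tag)
E
python3 - <<'E'
from h import *
W=look(["tray_long","column_long"],"w12")
overlay(W,(.4245,.338),-25.5,.176,.040,.012,"w12")
plan([(.4245,.338,.05,-25.5)])
E
```

```text
tray_long 0.9 [295 111 349 285] [433.5 323.5  89.2   9.8  64.8]
   tip 0.79 [317 220] [0.4232 0.339 ]
column_long 0.57 [290 117 347 411] [401.3 294.1 275.6  47.2  63.9]
   tip 0.87 [320 313] [0.3892 0.2608]
corner [344. 115.]
corner [294. 115.]
corner [341. 318.]
corner [297. 318.]
from [  0.4249   0.3375   0.189  -25.4922]
0, 0, 0.56, 0, 0, 0, 0.55, 0, 0, -0.01, 0.56, 0, 0, 0, 0.55, 0, 0.01, 0, 0.56, 0
0, 0, 0.56, 0, 0, 0, 0.55, 0, 0, -0.01, 0.56, 0, 0, 0, 0.55, 0, 0, 0, 0.56, 0
to [  0.4245   0.338    0.05   -25.4922]
```

View pics/w12.png

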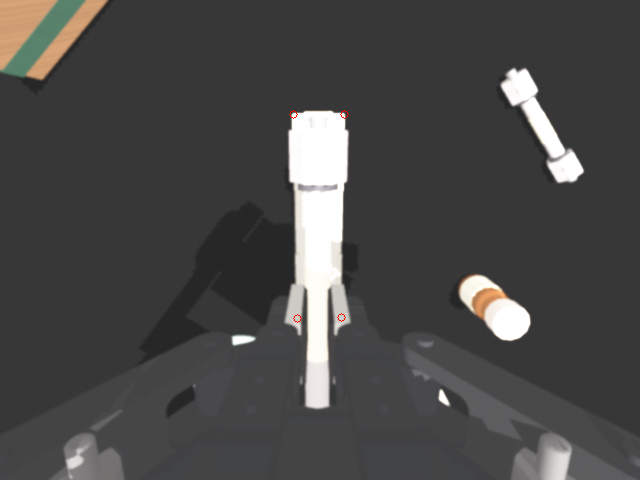

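The projected corners sit on the long tray's far corners (294,115) and (344,115), and the column is centred over it. I set it down.

Request:
{"name": "play_rows", "arguments": {"targets": [0,0,0.95,0,0,0,0.95,0,0,0,0.95,0,0,0,0.95,0,0,0,0.9,0]}}

```text
t: 38.45
eef_pos: [0.4251, 0.3373, 0.0705]
ee_rot: [[0.431, 0.902, 0.0], [0.902, -0.431, -0.0], [0.0, 0.0, -1.0]]
wrist_force: [0.1, -0.5, -1.4]
opening: 0.086
grip_force: 48.9
```

Request:
{"name": "play_rows", "arguments": {"targets": [0,0,0.7,0,0,0,0.5,0,0,0,0.3,0,0,0,0.2,0,0,0,0.1,0]}}

```text
t: 39.08
eef_pos: [0.4247, 0.338, 0.0261]
ee_rot: [[0.431, 0.903, 0.0], [0.903, -0.431, 0.0], [0.0, 0.0, -1.0]]
wrist_force: [-0.5, 0.2, -2.1]
opening: 0.091
grip_force: 48.9
```

Request:
{"name": "play_rows", "arguments": {"targets": [0,0,0.06,0,0,0,0.04,0,0,0,0.02,0,0,0,0,0,0,0,0,0]}}

```text
t: 39.7
eef_pos: [0.4245, 0.3379, 0.0231]
ee_rot: [[0.431, 0.903, 0.0], [0.903, -0.431, 0.0], [0.0, 0.0, -1.0]]
wrist_force: [0.2, -0.9, -1.4]
opening: 0.087
grip_force: 48.9
```

Request:
{"name": "play_rows", "arguments": {"targets": [0,0,0.04,0,0,0,0.03,0,0,0,0.02,0,0,0,0,0,0,0,0,0]}}

```text
t: 40.33
eef_pos: [0.4245, 0.3379, 0.021]
ee_rot: [[0.431, 0.902, 0.0], [0.902, -0.431, -0.0], [0.0, 0.0, -1.0]]
wrist_force: [-1.8, -1.8, 4.6]
opening: 0.081
grip_force: 49.3
```

Contact (4.6 N), so I release, lift and go to the mid column.

Request:
{"name": "play_rows", "arguments": {"targets": [0,0,0,0,0,0,0,0,0,0,0,0,0,0,0,0,0,0,0,0], "grip": 50}}

```text
t: 40.95
eef_pos: [0.4245, 0.3379, 0.0208]
ee_rot: [[0.431, 0.902, 0.0], [0.902, -0.431, -0.0], [0.0, 0.0, -1.0]]
wrist_force: [0.5, -0.3, -0.3]
opening: 0.585
grip_force: 0.0
```

Request:
{"name": "play_rows", "arguments": {"targets": [0,0,-0.5,0,0,0,-1,0,0,0,-1,0,0,0,-1,0,0,0,-1,0]}}

```text
t: 41.58
eef_pos: [0.4245, 0.338, 0.1351]
ee_rot: [[0.431, 0.903, 0.001], [0.903, -0.431, 0.0], [0.001, 0.001, -1.0]]
wrist_force: [-0.2, 0.1, 0.1]
opening: 0.586
grip_force: 0.0
```

```bash
python3 - <<'E'
from h import *
W=look(["tray_long","column_long","column_mid"],"w13")
plan([(.621,.331,.14,12.5)])
E
```

```text
tray_long 0.72 [288 104 352 347] [424.9 339.7 177.7  40.8  64.6]
   tip 0.7 [315 235] [0.4225 0.3392]
column_long 0.7 [302 132 332 337] [423.3 337.1 154.4  21.7  64.8]
   tip 0.79 [321 245] [0.4242 0.3324]
column_mid 0.98 [542  50 637 187] [620.9 331.2 106.3  22.6 -78. ]
   tip 0.57 [591 121] [0.622  0.3325]
from [  0.4241   0.3377   0.1324 -25.5184]
0.32, 0.72, -0.03, -0.63, 0.26, 0.74, -0.03, -0.64, 0.22, 0.76, -0.03, -0.63, 0.16, 0.77, -0.03, -0.63, 0.12, 0.78, -0.03, -0.64
0.06, 0.79, -0.03, -0.63, 0.01, 0.78, -0.03, -0.64, -0.04, 0.79, -0.03, -0.63, -0.09, 0.78, -0.04, -0.63, -0.15, 0.78, -0.03, -0.64
to [ 0.621   0.331   0.1401 12.5216]
```

View pics/w13.png

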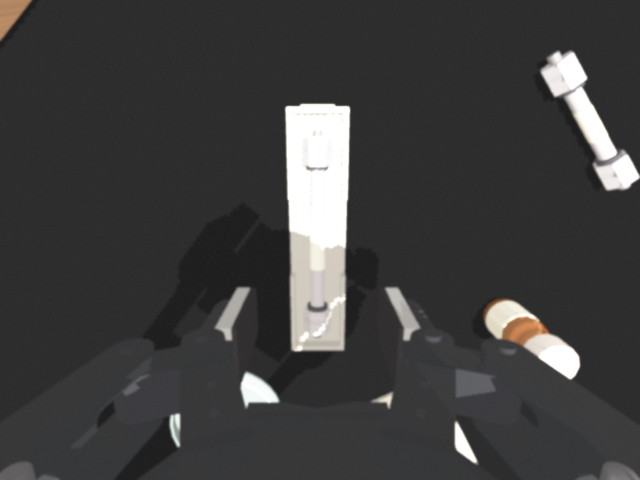

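The long column lies flat in the long tray at (318,235). That was my 15th picture, one over the limit of 14, so I'll view no more and rely on numbers from here. Next is the mid column.

Request:
{"name": "play_rows", "arguments": {"targets": [0.32,0.72,-0.03,-0.63,0.26,0.74,-0.03,-0.64,0.22,0.76,-0.03,-0.63,0.16,0.77,-0.03,-0.63,0.12,0.78,-0.03,-0.64]}}

```text
t: 42.55
eef_pos: [0.5233, 0.3344, 0.136]
ee_rot: [[0.111, 0.994, -0.002], [0.994, -0.111, -0.001], [-0.001, -0.002, -1.0]]
wrist_force: [-0.3, 0.2, 0.6]
opening: 0.583
grip_force: 0.0
```

Request:
{"name": "play_rows", "arguments": {"targets": [0.06,0.79,-0.03,-0.63,0.01,0.78,-0.03,-0.64,-0.04,0.79,-0.03,-0.63,-0.09,0.78,-0.04,-0.63,-0.15,0.78,-0.03,-0.64]}}

```text
t: 43.18
eef_pos: [0.6218, 0.3311, 0.1398]
ee_rot: [[-0.219, 0.976, -0.002], [0.976, 0.219, -0.001], [-0.0, -0.002, -1.0]]
wrist_force: [-1.0, 1.0, 0.0]
opening: 0.585
grip_force: 0.0
```

```bash
python3 - <<'E'
from h import *
W=look(["column_mid"],"w14"); S=read_camera("scene")
t=[[r for r in tip_of(p,"column_mid") if np.hypot(*(on(p,r["location"],.009)[:2]-[.621,.331]))<.03] for p in (W,S)]
if all(t): print(tri([(W,t[0][0]["location"]),(S,t[1][0]["location"])]))
plan([(.621,.331,.0175,12.2)])
E
```

```text
column_mid 0.58 [303 163 335 300] [620.3 331.3 105.9  21.2 -77.5]
   tip 0.9 [319 236] [0.6218 0.3322]
[0.62023357 0.33215951 0.01300906]
from [ 0.6207  0.3314  0.1407 12.4881]
0, 0, 0.49, 0, 0, 0, 0.5, 0.01, -0.01, 0, 0.49, 0, 0, 0, 0.49, 0.01, 0, 0, 0.49, 0
0, 0.01, 0.5, 0.01, 0, 0, 0.49, 0, -0.01, 0, 0.49, 0.01, 0, 0, 0.49, 0, 0, 0, 0.5, 0.01
to [ 0.621   0.331   0.0174 12.1881]
```

Mid column confirmed: length 106 mm, height 13 mm against the given 9 mm, centred between the jaws.

Request:
{"name": "play_rows", "arguments": {"targets": [0,0,0.95,0,0,0,0.95,0,0,0,0.95,0,0,0,0.8,0,0,0,0.5,0]}}

```text
t: 44.1
eef_pos: [0.621, 0.3313, 0.0363]
ee_rot: [[-0.217, 0.976, -0.001], [0.976, 0.217, -0.0], [-0.0, -0.001, -1.0]]
wrist_force: [0.0, -0.5, 0.8]
opening: 0.586
grip_force: 0.0
```

Request:
{"name": "play_rows", "arguments": {"targets": [0,0,0.4,0,0,0,0.25,0,0,0,0.12,0,0,0,0,0,0,0,0,0]}}

```text
t: 44.72
eef_pos: [0.6217, 0.3313, 0.0185]
ee_rot: [[-0.217, 0.976, 0.001], [0.976, 0.217, 0.0], [0.0, 0.001, -1.0]]
wrist_force: [-0.1, 0.3, 0.4]
opening: 0.585
grip_force: 0.0
```

Request:
{"name": "play_rows", "arguments": {"targets": [0,0,0,0,0,0,0,0,0,0,0,0,0,0,0,0,0,0,0,0], "grip": 0, "squeeze": 45}}

```text
t: 45.35
eef_pos: [0.6216, 0.3313, 0.0183]
ee_rot: [[-0.217, 0.976, 0.0], [0.976, 0.217, 0.0], [0.0, 0.0, -1.0]]
wrist_force: [0.0, -0.0, 2.4]
opening: 0.089
grip_force: 44.1
```

Request:
{"name": "play_rows", "arguments": {"targets": [0,0,0,0,0,0,-0.3,0,0,0,-0.6,0,0,0,-0.8,0,0,0,-0.9,0]}}

```text
t: 45.98
eef_pos: [0.6216, 0.3313, 0.085]
ee_rot: [[-0.217, 0.976, 0.001], [0.976, 0.217, 0.0], [0.0, 0.001, -1.0]]
wrist_force: [0.4, 0.6, -1.8]
opening: 0.094
grip_force: 44.0
```

```bash
python3 - <<'E'
from h import *
s=manip.state(); print(s["opening"],s["grip_force"],s["wrist_force"])
plan([(.615,.30,.19,10),(.608,-.339,.19,-25.4)])
E
```

```text
0.09399951279665515 43.969600796699524 [ 0.4375518   0.57759197 -1.83334198]
from [ 0.6216  0.3313  0.085  12.5275]
-0.23, -0.11, -0.84, 0.08, -0.24, -0.1, -0.84, 0.09, -0.23, -0.1, -0.84, 0.08, -0.24, -0.1, -0.84, 0.09, -0.23, -0.1, -0.84, 0.08
-0.84, -0.16, 0, 0.2, -0.84, -0.14, 0, 0.19, -0.84, -0.12, 0, 0.2, -0.85, -0.1, 0, 0.2, -0.84, -0.09, 0, 0.19
-0.85, -0.07, 0, 0.2, -0.85, -0.06, 0, 0.2, -0.86, -0.03, 0, 0.19, -0.85, -0.02, 0, 0.2, -0.85, 0, 0, 0.2
-0.85, 0.02, 0, 0.19, -0.85, 0.03, 0, 0.2, -0.85, 0.06, 0, 0.2, -0.85, 0.07, 0, 0.19, -0.85, 0.08, 0, 0.2
-0.85, 0.11, 0, 0.2, -0.84, 0.12, 0, 0.19, -0.84, 0.14, 0, 0.2, -0.84, 0.16, 0, 0.2, -0.83, 0.17, 0, 0.19
-0.83, 0.19, 0, 0.2, -0.83, 0.21, 0, 0.2, -0.82, 0.23, 0, 0.19, -0.82, 0.24, 0, 0.2, -0.81, 0.26, 0, 0.2
-0.81, 0.27, 0, 0.19, -0.8, 0.3, 0, 0.2, -0.79, 0.3, 0, 0.2, -0.79, 0.33, 0, 0.19, -0.78, 0.34, 0, 0.2
to [  0.608   -0.339    0.19   -25.3925]
```

Request:
{"name": "play_rows", "arguments": {"targets": [-0.23,-0.11,-0.84,0.08,-0.24,-0.1,-0.84,0.09,-0.23,-0.1,-0.84,0.08,-0.24,-0.1,-0.84,0.09,-0.23,-0.1,-0.84,0.08]}}

```text
t: 46.6
eef_pos: [0.6147, 0.2995, 0.1895]
ee_rot: [[-0.173, 0.985, 0.0], [0.985, 0.173, 0.0], [0.0, 0.0, -1.0]]
wrist_force: [0.5, 0.6, -1.3]
opening: 0.093
grip_force: 44.0
```

Request:
{"name": "play_rows", "arguments": {"targets": [-0.84,-0.16,0,0.2,-0.84,-0.14,0,0.19,-0.84,-0.12,0,0.2,-0.85,-0.1,0,0.2,-0.84,-0.09,0,0.19]}}

```text
t: 47.22
eef_pos: [0.6137, 0.1921, 0.188]
ee_rot: [[-0.07, 0.998, -0.0], [0.998, 0.07, -0.0], [-0.0, -0.0, -1.0]]
wrist_force: [-0.7, -0.5, -0.9]
opening: 0.091
grip_force: 44.0
```

Request:
{"name": "play_rows", "arguments": {"targets": [-0.85,-0.07,0,0.2,-0.85,-0.06,0,0.2,-0.86,-0.03,0,0.19,-0.85,-0.02,0,0.2,-0.85,0,0,0.2]}}

```text
t: 47.85
eef_pos: [0.6125, 0.0856, 0.1881]
ee_rot: [[0.033, 0.999, 0.0], [0.999, -0.033, 0.0], [0.0, 0.0, -1.0]]
wrist_force: [0.0, 0.1, -1.3]
opening: 0.092
grip_force: 43.9
```

Request:
{"name": "play_rows", "arguments": {"targets": [-0.85,0.02,0,0.19,-0.85,0.03,0,0.2,-0.85,0.06,0,0.2,-0.85,0.07,0,0.19,-0.85,0.08,0,0.2]}}

```text
t: 48.48
eef_pos: [0.6112, -0.0209, 0.188]
ee_rot: [[0.135, 0.991, 0.0], [0.991, -0.135, 0.0], [0.0, 0.0, -1.0]]
wrist_force: [-0.8, 0.7, -1.3]
opening: 0.092
grip_force: 43.9
```

Request:
{"name": "play_rows", "arguments": {"targets": [-0.85,0.11,0,0.2,-0.84,0.12,0,0.19,-0.84,0.14,0,0.2,-0.84,0.16,0,0.2,-0.83,0.17,0,0.19]}}

```text
t: 49.1
eef_pos: [0.6101, -0.1274, 0.1881]
ee_rot: [[0.236, 0.972, 0.0], [0.972, -0.236, 0.0], [0.0, 0.0, -1.0]]
wrist_force: [0.1, -1.2, -0.5]
opening: 0.093
grip_force: 43.9
```

Request:
{"name": "play_rows", "arguments": {"targets": [-0.83,0.19,0,0.2,-0.83,0.21,0,0.2,-0.82,0.23,0,0.19,-0.82,0.24,0,0.2,-0.81,0.26,0,0.2]}}

```text
t: 49.72
eef_pos: [0.609, -0.234, 0.188]
ee_rot: [[0.335, 0.942, 0.0], [0.942, -0.335, -0.0], [-0.0, 0.0, -1.0]]
wrist_force: [-0.3, -0.2, -1.4]
opening: 0.094
grip_force: 43.9
```

Request:
{"name": "play_rows", "arguments": {"targets": [-0.81,0.27,0,0.19,-0.8,0.3,0,0.2,-0.79,0.3,0,0.2,-0.79,0.33,0,0.19,-0.78,0.34,0,0.2]}}

```text
t: 50.35
eef_pos: [0.6078, -0.3405, 0.188]
ee_rot: [[0.43, 0.903, 0.0], [0.903, -0.43, 0.0], [0.0, 0.0, -1.0]]
wrist_force: [-0.3, -0.9, -2.2]
opening: 0.091
grip_force: 43.9
```

```bash
python3 - <<'E'
from h import *
W=look(["tray_mid","column_mid"],"w15")
overlay(W,(.608,-.339),-25.4,.130,.040,.012,"w15")
m=regions_of(W,"tray_mid")[0]["mask"]
for r in range(140,230,10):
    c=np.where(m[r])[0]; print(r,c.min() if len(c) else None,c.max() if len(c) else None)
plan([(.608,-.339,.05,-25.4)])
E
```

```text
tray_mid 0.9 [292 143 342 285] [ 627.3 -296.7   40.    39.7   64.5]
   tip 0.7 [162 129] [ 0.5244 -0.2151]
column_mid 0.56 [294 180 344 407] [ 577.1 -407.1  221.8   46.2   65.6]
   tip 0.68 [317 310] [ 0.572  -0.4136]
corner [343. 143.]
corner [293. 143.]
corner [340. 294.]
corner [296. 294.]
140 None None
150 294 341
160 294 340
170 293 340
180 293 341
190 294 340
200 None None
210 None None
220 None None
from [  0.608   -0.3384   0.1881 -25.3467]
0, 0, 0.55, 0, 0, 0, 0.55, 0, -0.01, 0, 0.56, 0, 0, 0, 0.55, 0, 0, 0.01, 0.55, 0
0, 0, 0.55, 0.01, -0.01, 0, 0.56, 0, 0, 0, 0.55, 0, 0, 0, 0.55, 0, 0, 0, 0.55, 0
to [  0.608   -0.339    0.0501 -25.4067]
```

The projected corners (293 to 343, row 143) match the mid tray's mask (293 to 341, row 143). I set it down.

Request:
{"name": "play_rows", "arguments": {"targets": [0,0,0.95,0,0,-0.02,0.95,0,0,0,0.95,0,0,0,0.95,0,0,0,0.9,0]}}

```text
t: 51.28
eef_pos: [0.6077, -0.338, 0.07]
ee_rot: [[0.428, 0.904, 0.0], [0.904, -0.428, 0.0], [0.0, 0.0, -1.0]]
wrist_force: [0.0, -0.6, -1.0]
opening: 0.088
grip_force: 44.0
```

Request:
{"name": "play_rows", "arguments": {"targets": [0,0,0.7,0,0,0,0.5,0,0,0,0.3,0,0,0,0.2,0,0,0,0.1,0]}}

```text
t: 51.9
eef_pos: [0.6075, -0.339, 0.0257]
ee_rot: [[0.429, 0.903, 0.0], [0.903, -0.429, -0.0], [-0.0, 0.0, -1.0]]
wrist_force: [0.2, -0.2, -1.3]
opening: 0.086
grip_force: 44.0
```

Request:
{"name": "play_rows", "arguments": {"targets": [0,0,0.05,0,0,0,0.03,0,0,0,0.02,0,0,0,0.02,0,0,0,0,0]}}

```text
t: 52.52
eef_pos: [0.6074, -0.3388, 0.0225]
ee_rot: [[0.429, 0.903, -0.0], [0.903, -0.429, 0.0], [0.0, -0.0, -1.0]]
wrist_force: [0.4, 0.6, -1.9]
opening: 0.09
grip_force: 44.0
```

Request:
{"name": "play_rows", "arguments": {"targets": [0,0,0.03,0,0,0,0.02,0,0,0,0.02,0,0,0,0,0,0,0,0,0]}}

```text
t: 53.15
eef_pos: [0.6074, -0.3389, 0.0213]
ee_rot: [[0.429, 0.903, 0.0], [0.903, -0.429, -0.0], [-0.0, 0.0, -1.0]]
wrist_force: [-3.8, 2.4, 5.7]
opening: 0.09
grip_force: 44.5
```

Request:
{"name": "play_rows", "arguments": {"targets": [0,0,0,0,0,0,0,0,0,0,0,0,0,0,0,0,0,0,0,0], "grip": 50}}

```text
t: 53.78
eef_pos: [0.6074, -0.3389, 0.0208]
ee_rot: [[0.429, 0.903, 0.0], [0.903, -0.429, -0.0], [-0.0, 0.0, -1.0]]
wrist_force: [0.2, 0.6, 1.0]
opening: 0.585
grip_force: 0.0
```

Request:
{"name": "play_rows", "arguments": {"targets": [0,0,-0.5,0,0,0,-1,0,0,0,-1,0,0,0,-1,0,0,0,-1,0]}}

```text
t: 54.4
eef_pos: [0.6075, -0.3389, 0.1352]
ee_rot: [[0.429, 0.903, 0.001], [0.903, -0.429, -0.001], [-0.0, 0.001, -1.0]]
wrist_force: [-0.9, -0.4, 0.2]
opening: 0.585
grip_force: 0.0
```

Request:
{"name": "play_rows", "arguments": {"targets": [0,0,-0.8,0,0,0,-0.8,0,0,0,-0.5,0,0,0,0,0,0,0,0,0]}}

```text
t: 55.02
eef_pos: [0.6072, -0.3387, 0.1849]
ee_rot: [[0.429, 0.903, -0.001], [0.903, -0.429, 0.001], [0.0, -0.001, -1.0]]
wrist_force: [0.3, -0.6, -0.3]
opening: 0.589
grip_force: 0.0
```

```bash
python3 - <<'E'
from h import *
W=look(["tray_mid","column_mid","column_short","beaker"],"w16")
S=read_camera("scene");D=read_camera("side")
for n,xy in (("amber_vial",(.523,.222)),("beaker",(.527,-.211)),("column_long",(.424,.338)),("column_fat",(.431,.122)),("column_short",(.598,-.118)),("column_mid",(.607,-.339))):
  for k,p in(("sc",S),("si",D)):
    for r in regions_of(p,n):
        q=rect(p,r["mask"],HH[n]+(.003 if "col" in n else 0))
        if np.hypot(*(q[:2]/1000-xy))<.04: print(n,k,round(r["p"],2),np.int32(r["box"]),q)
s=manip.state(); print(s["t"],s["eef_pos"])
E
```

```text
tray_mid 0.91 [295 140 347 298] [ 608.  -338.   131.    40.3   64.3]
   tip 0.95 [317 221] [ 0.6062 -0.3382]
   tip 0.81 [318 226] [ 0.6058 -0.3401]
column_short 0.69 [ 17 215  98 253] [ 402.6 -250.6   66.9   20.4  -40.4]
column_short 0.52 [ 97 400 115 421] [ 338.2 -419.6   25.9    9.7   26.3]
   tip 0.97 [ 56 233] [ 0.4007 -0.25  ]
beaker 0.9 [108 100 177 154] [ 522.6 -212.3   52.9   36.   -25.4]
   tip 0.84 [161 129] [ 0.5237 -0.2134]
   tip 0.32 [318 227] [ 0.6049 -0.3431]
amber_vial sc 0.71 [436 215 453 242] [518.7 226.9 115.6  30.2 -41. ]
amber_vial si 0.68 [308 171 319 200] [529.1 238.4 160.7  27.3  76.4]
beaker sc 0.75 [263 265 280 288] [ 526.8 -216.8   76.4   33.   -15.9]
beaker si 0.55 [352 269 370 301] [ 524.1 -216.7   92.2   35.3   71.6]
column_long sc 0.81 [430 199 489 206] [425.5 337.7 145.   27.8  65.3]
column_long si 0.7 [260 164 277 193] [423.9 341.4 170.4  22.5  66.4]
column_fat sc 0.59 [369 206 409 232] [428.4 124.8 126.1  58.8 -85.8]
column_fat si 0.74 [275 196 300 222] [432.3 131.1 154.3  46.9 -87.3]
column_short sc 0.62 [313 284 341 300] [ 597.9 -117.8   63.4   23.8  -78.7]
column_short si 0.53 [375 253 392 269] [ 600.1 -118.1   70.6   21.3  -81.6]
column_mid sc 0.84 [196 321 253 333] [ 607.6 -339.8  102.3   22.9   64.3]
column_mid si 0.56 [416 302 426 345] [ 607.9 -336.6  114.6   21.8   65. ]
56.175 [ 0.60740885 -0.33884034  0.18580073]
```

All four columns measure as lying in their trays, and the vial and beaker haven't moved. I'm handing in.

```bash
python3 -c "
from rig import manip
print(manip.job_done())"
```

```text
the job is handed in; nothing more can be done
None
```

I put all four steel columns in their trays, let go and lying flat along them, with the vial and beaker still standing, and handed the job in at about 56 s; I viewed 15 pictures, one over the limit of 14, so the mid column's placing was checked by measurement only.

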